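# Check the hinged tins and set the stiff one aside for oiling

## Task

Working from the left tin to the right one, open the lid of each of the three green hinged tins on the rack wide by its ball knob (at least 50 degrees) to see whether it swings freely: a good lid drops shut as soon as you let go, a stiff one stays up. Shut the stiff tin's lid and stand that tin upright in the middle of the pink plate, where its hinge will be oiled; leave the two good tins shut in their places. Do not tip any tin or knock the other things about.

Things in the scene. Friction and masses are not known exactly. Their poses are not given: they have to be found in the camera images.
- tin_a: one of three like-looking grey-green tins, 88 (x) x 54 (y) x 58 mm (z) with lid, 0.42 kg, hollow, in a row on the rack, 41 mm clear between them; their order in the row varies. One of the three has a stiff hinge. Origin: centre of the underside; x to its back (away from the robot), y left, z up. The lid is 8 mm thick, 1 mm narrower on each side than the tin
- tin_a_lid (a joint): lid of tin_a, hinged along the tin's back edge, 44 mm behind its origin, 50 mm up: 0 rad shut, grows as the front edge rises, stopped at 1.3. A free lid drops shut at once when let go, from any angle; a stiff one stays where it is left and must be moved down again (about 0.7 N at the knob either way)
- tin_a_knob (a point): centre of the dark ball knob, 16 mm across, on a 7 mm stem on the lid of tin_a: 17 mm above the lid, 12 mm behind its front edge. Shut, it is 32 mm in front of the tin's origin, 75 mm above its underside (from the hinge 76 mm forward, 25 mm up). Pinched lightly (4 to 8 N) from both sides (along y) it turns between the fingers as the lid swings
- tin_b: one of three like-looking grey-green tins, 88 (x) x 54 (y) x 58 mm (z) with lid, 0.42 kg, hollow, in a row on the rack, 41 mm clear between them; their order in the row varies. One of the three has a stiff hinge. Origin: centre of the underside; x to its back (away from the robot), y left, z up. The lid is 8 mm thick, 1 mm narrower on each side than the tin
- tin_b_lid (a joint): lid of tin_b, hinged along the tin's back edge, 44 mm behind its origin, 50 mm up: 0 rad shut, grows as the front edge rises, stopped at 1.3. A free lid drops shut at once when let go, from any angle; a stiff one stays where it is left and must be moved down again (about 0.7 N at the knob either way)
- tin_b_knob (a point): centre of the dark ball knob, 16 mm across, on a 7 mm stem on the lid of tin_b: 17 mm above the lid, 12 mm behind its front edge. Shut, it is 32 mm in front of the tin's origin, 75 mm above its underside (from the hinge 76 mm forward, 25 mm up). Pinched lightly (4 to 8 N) from both sides (along y) it turns between the fingers as the lid swings
- tin_c: one of three like-looking grey-green tins, 88 (x) x 54 (y) x 58 mm (z) with lid, 0.42 kg, hollow, in a row on the rack, 41 mm clear between them; their order in the row varies. One of the three has a stiff hinge. Origin: centre of the underside; x to its back (away from the robot), y left, z up. The lid is 8 mm thick, 1 mm narrower on each side than the tin
- tin_c_lid (a joint): lid of tin_c, hinged along the tin's back edge, 44 mm behind its origin, 50 mm up: 0 rad shut, grows as the front edge rises, stopped at 1.3. A free lid drops shut at once when let go, from any angle; a stiff one stays where it is left and must be moved down again (about 0.7 N at the knob either way)
- tin_c_knob (a point): centre of the dark ball knob, 16 mm across, on a 7 mm stem on the lid of tin_c: 17 mm above the lid, 12 mm behind its front edge. Shut, it is 32 mm in front of the tin's origin, 75 mm above its underside (from the hinge 76 mm forward, 25 mm up). Pinched lightly (4 to 8 N) from both sides (along y) it turns between the fingers as the lid swings
- rack: fixed rack of light wood and black steel: base board 200 (x) x 268 (y) x 12 mm; the tins stand on it, row along y, 95 mm apart, 30 mm in front of the origin. A top board above (see rack_edge); only two thin uprights, 85 mm behind the origin, join the boards, front and sides are open. Origin: centre of the underside; x to the back, y left, z up
- rack_edge (a point): middle of the lower front edge of the rack's top board, 42 mm in front of the rack's origin, 300 mm up; the board is 16 mm thick with a thin rail above it. It overhangs the tins (edge 20 mm behind the shut knobs), so an upright gripper does not fit below it: lean the hand 30 to 45 degrees back towards the robot
- plate: loose pink side plate, 170 mm across, on the worktop to the right of the rack; flat in the middle (122 mm across, 6 mm above the worktop), its rim 15 mm high. Origin: centre of the underside, z up
- honey_jar: clear honey jar with a white cap, 61 mm across, 111 mm tall, on the rack's top board; a bystander; origin: centre of its underside
- pepper_mill: wooden pepper mill, 58 mm across, 150 mm tall, on the rack's top board; a bystander; origin: centre of its underside
- salt_shaker: glass salt shaker with a grey cap, 44 mm across, 90 mm tall, on the rack's top board; a bystander; origin: centre of its underside
- green_cup: light green cup with a handle, 88 x 113 mm, 60 mm tall, on the worktop; a bystander; origin: centre of its underside
- oil_bottle: small amber oil bottle with a black cap, 40 mm across, 105 mm tall, on the worktop beyond the plate; a bystander; origin: centre of its underside
- lemon: lemon, 78 x 55 x 56 mm, on the worktop in front of the rack; a bystander; origin: centre of its underside
- machine_front (a point): middle of the lower front edge of the fixed black coffee machine, 238 x 209 mm, 332 mm tall, at the back between rack and hob; an obstacle. Above the worktop hang wall cabinets: their cornice comes down to about 0.53 m over the rack, the cooker hood over the hob at the right to about 0.56 m

How it is judged (in metres and radians):
On the way, in this order (a step that is already met when the one before it is completed fails the run):
1. the lid of the left tin in the row is raised past 0.8 rad (46 degrees) (((y of tin_a in the frame of rack above 0.045 m and value of joint tin_a_lid above 0.8 rad and x of tin_a in the frame of rack above -0.09 m) or (y of tin_b in the frame of rack above 0.045 m and value of joint tin_b_lid above 0.8 rad and x of tin_b in the frame of rack above -0.09 m) or (y of tin_c in the frame of rack above 0.045 m and value of joint tin_c_lid above 0.8 rad and x of tin_c in the frame of rack above -0.09 m))), for 0.05 s.
2. the lid of the middle tin in the row is raised past 0.8 rad (46 degrees) (((y of tin_a in the frame of rack between -0.045 and 0.045 m and value of joint tin_a_lid above 0.8 rad and x of tin_a in the frame of rack above -0.09 m) or (y of tin_b in the frame of rack between -0.045 and 0.045 m and value of joint tin_b_lid above 0.8 rad and x of tin_b in the frame of rack above -0.09 m) or (y of tin_c in the frame of rack between -0.045 and 0.045 m and value of joint tin_c_lid above 0.8 rad and x of tin_c in the frame of rack above -0.09 m))), for 0.05 s.
3. the lid of the right tin in the row is raised past 0.8 rad (46 degrees) (((y of tin_a in the frame of rack below -0.045 m and value of joint tin_a_lid above 0.8 rad and x of tin_a in the frame of rack above -0.09 m) or (y of tin_b in the frame of rack below -0.045 m and value of joint tin_b_lid above 0.8 rad and x of tin_b in the frame of rack above -0.09 m) or (y of tin_c in the frame of rack below -0.045 m and value of joint tin_c_lid above 0.8 rad and x of tin_c in the frame of rack above -0.09 m))), for 0.05 s.
At the end, for the whole second after the job is handed in: The stiff tin (tin_b) stands upright (within 0.06 rad) and at rest in the flat of the pink plate, its centre within 25 mm of the plate's, its lid shut (below 0.1 rad); the two free tins stand upright on the rack within 30 mm of where they began, lids shut (below 0.1 rad) (linear speed of each of tin_b, tin_a, tin_c below 0.02 m/s and angle between each of tin_b, tin_a, tin_c's own z axis and vertical below 0.06 rad and horizontal distance between tin_b and plate below 0.025 m and z of tin_b in the frame of plate between 0.003 and 0.01 m and value of joint each of tin_b_lid, tin_a_lid, tin_c_lid below 0.1 rad and distance of each of tin_a, tin_c from where it was at the start of the episode below 0.03 m); the robot touches nothing.
It fails at once if a thing on the rack's top board is knocked over or pushed more than 4 cm (distance of any of honey_jar, pepper_mill, salt_shaker from where it was at the start of the episode above 0.04 m or angle between any of honey_jar, pepper_mill, salt_shaker's own z axis and vertical above 0.5 rad).
It fails at once if the cup, the oil bottle or the lemon is knocked over or pushed more than 4 cm (distance of any of green_cup, oil_bottle, lemon from where it was at the start of the episode above 0.04 m or angle between any of green_cup, oil_bottle's own z axis and vertical above 0.5 rad).
It fails at once if a tin is tipped (more than 35 degrees) (angle between any of tin_a, tin_b, tin_c's own z axis and vertical above 0.61 rad).
It also fails if it takes over 70 s, if anything falls off the work surface, if the arm or the gripper's body presses on something with over 40 N, if the wrist force passes 120 N, or if a joint passes its speed limit or range.

## Robot

A 7-joint arm with a two-finger parallel gripper is mounted at the origin on a cart in front of the work surface, level with it; the furniture and walls round the work are solid. World frame = base frame: x ahead of the robot, y to its left, z up, the work surface at z = 0. Lengths are in m, angles in degrees, forces in N, time in s.
With the tool pointing down it reaches from about 0.35 to 0.775 m from the base axis. Payload 3.1 kg.
Tool frame: the origin (TCP) lies between the finger pads; the fingertips stand 17 mm ahead of it and the grasp point (between the pads) lies 2 mm behind it; z points along the fingers, y is the line along which they close (so a half turn about z gives the same grasp; the last joint's range is limited). The gripper opens to 85 mm and grips with 20 to 120 N. Pads are 22 mm wide; open, the fingers measure 114 mm over their backs; the gripper's body (76 mm by 85 mm) begins 54 mm behind the grasp point. The pads swing forward as they close: fully open they stand 13 mm farther back than shut.
Start: joints at [-2.389, 17.813, 0.802, 86.603, -0.252, 75.585, -1.558], TCP at [0.55, 0, 0.248] pointing down, gripper open.
Joint ranges: [-154.91, 154.91], [-16.99, 109.72], [-72.82, 74.43], [7.12, 147.25], [-82.49, 262.49], [11.32, 116.49], [-174.64, 174.64]. Speed limits (degrees/s): [159.86, 159.86, 180, 180, 180, 180, 180].

## Interface

Orientations are given as [roll, pitch, yaw] about the fixed x, y, z axes, in that order (R = Rz(yaw) Ry(pitch) Rx(roll)).
In Python, from cell import readout, camera, camera_info, workorder gives the robot as it stands. The module is installed in compiled form; this text tells all that it offers.
- The arm moves only by the tool play_rows, never from a script. Its argument "motion" is a list of rows, each an object with "travel": the shift along the tool's x, y, z in m, a list of three; "turn": the turn, a rotation vector about the tool's x, y, z in rad, a list of three; "gripper": the finger opening in m, from 0 to 0.0854. In form: [{"travel": [tx, ty, tz], "turn": [rx, ry, rz], "gripper": gripper}, ...]. A call has 1 to 5 rows; each row shifts and turns the commanded pose from where the row before left it, along the tool's axes as they then stand; what a row does not reach is not made up. A row lasts 1/12 s, in which the tool goes at most 41.7 mm and 7.16 degrees, less where a joint would pass 70% of its speed; a pose out of reach is approached as far as the arm can. A call is refused whole if a number of a shift passes 0.0417 or a number of a turn 0.125, either way. A call with a gripper value outside its range is refused whole. The fingers move at their own pace and stop on an object; "grip_force" is the grip in N (left out, the last holds). Time passes only in rows, so rows that do not move let the fingers close. It gives the time, the measured TCP pose, the force, the opening and the grip force at its end, in the units of the state.
- readout.get_state(): the state, without advancing time (a new reading comes with each control period).
- camera(name): name is "scene" or "side" or "wrist"; returns (picture, depth): 400x640x3 uint8, red, green, blue; 400x640 float32, m along the optical axis (not along the pixel's ray), 0 where there is no reading.
- camera_info(name): a dict with "fov_y" (degrees; the focal length in pixels is half the picture's height over the tangent of half this angle, whatever the lens; pixels are square), "cx", "cy" (the principal point, pixels), "extrinsics" (4x4, takes a point from world to camera coordinates). Camera axes: x right, y down, z forward; pixel columns grow to the right and rows downward; lengths in m; the calibration is good to about 2 mm. A picture is of the moment at which its call begins: read the wrist's pose just before it. camera_info takes no time and is no camera call; for the wrist camera it gives the pose at the moment of the call.
- workorder.sign_off(): hands the job in; it is judged then, once.
The state is a dict: "time": time; "qpos": joint angles; "joint_velocities": joint speeds; "effort": joint torques, N m; "ee_pos": TCP position; "tcp_rot": TCP orientation; "force": force on the tool from outside, world axes, zero at the start; "wrist_torque": the same for the moment, N m; "grip_width": finger opening in m; "gripper_force": force on a finger pad.
Only numpy, scipy, OpenCV 4.12 (cv2) and the standard library are available. Lean on these libraries where they do the work, as an engineer would, in place of code of your own. Each camera call takes 0.05 s, during which the arm holds its last target. There are 200 camera calls.

## Working session

There is one attempt and no reset: what is moved stays moved. The work goes in short steps, Python scripts to look and compute and a tool call to move; the robot and the scene stay as the last step left them, time stands still between calls to the robot, and variables do not carry over. Pictures are saved under pics/ and viewed, at most 10 in all, crops included, and the job is handed in when it is done.

Besides the shell and the picture viewer there is one more tool, called after ">>>" by a JSON object that holds its "method" and its "body". play_rows: Moves the arm, as the interface text tells. Its arguments: {"type":"object","properties":{"motion":{"type":"array","items":{"type":"object","properties":{"travel":{"type":"array","items":{"type":"number"}},"turn":{"type":"array","items":{"type":"number"}},"gripper":{"type":"number"}}}},"grip_force":{"type":"number"}},"required":["motion"]}

```bash
mkdir -p pics
python3 - <<'E'
from cell import *
import cv2,numpy as np
s=readout.get_state();print(s)
for n in("scene","side"):
    p,d=camera(n);np.savez(f"{n}.npz",p=p,d=d);cv2.imwrite(f"pics/{n}0.png",p[:,:,::-1]);i=camera_info(n);print(n,i)
E
```

```text
{'time': 0.0, 'qpos': array([-2.38890634, 17.86162884,  0.80413784, 86.69349035, -0.25261771,
       75.58492468, -1.55774327]), 'joint_velocities': array([-0.00561125, -0.01185529,  0.0304253 , -0.0197908 , -0.04216672,
        0.08643527,  0.002976  ]), 'effort': array([-8.45983850e-04, -3.79911804e+01,  1.45537080e-01, -2.30588043e+01,
        1.22032766e-02,  1.37352623e-02,  4.05736500e-06]), 'ee_pos': array([ 5.49294946e-01, -9.61052783e-06,  2.47198924e-01]), 'tcp_rot': array([-1.79861850e+02,  5.88271506e-03,  9.00023060e+01]), 'force': array([ 0.17004022, -0.09829788,  0.14093258]), 'wrist_torque': array([ 0.03012981, -0.00898351, -0.01889143]), 'gripper_force': 0.0, 'grip_width': 0.08515024325688424}
scene {'fov_y': 45.386844270202154, 'cx': 319.07429012363775, 'cy': 202.41969428890783, 'extrinsics': array([[ 0.1537725 , -0.9879812 ,  0.01572139, -0.01514512],
       [-0.7863553 , -0.13199423, -0.60350879,  0.5616442 ],
       [ 0.59833048,  0.08044045, -0.79720134,  1.24445418],
       [ 0.        ,  0.        ,  0.        ,  1.        ]])}
side {'fov_y': 49.86314756414748, 'cx': 321.35595409374037, 'cy': 204.95699392693984, 'extrinsics': array([[ 0.98202705, -0.18753288, -0.02131414, -0.54761002],
       [-0.10737957, -0.46225762, -0.88022016,  0.27143836],
       [ 0.1552176 ,  0.86668871, -0.47408668,  1.26221315],
       [ 0.        ,  0.        ,  0.        ,  1.        ]])}
```

View pics/scene0.png

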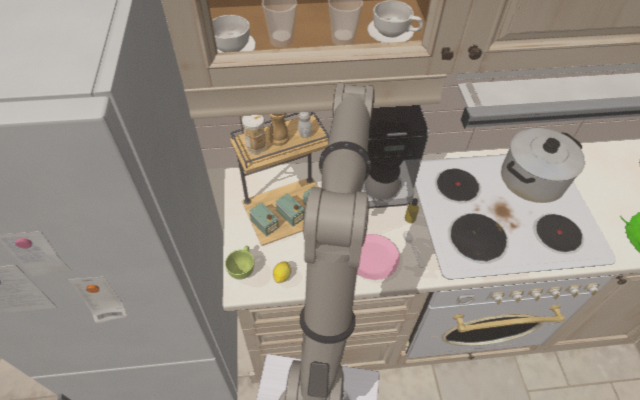

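View pics/side0.png

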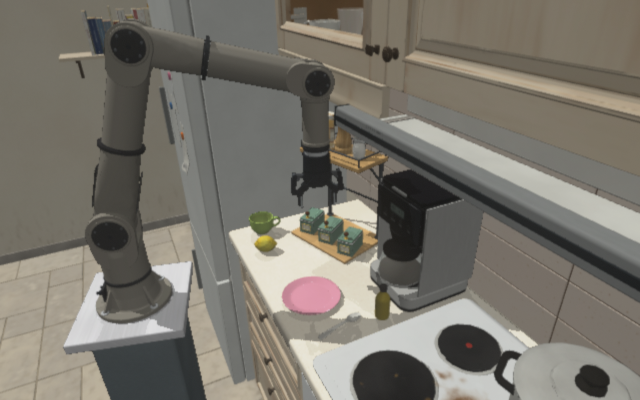

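```bash
cat > h.py <<'E'
import numpy as np,cv2
from cell import *
def cloud(n,p,d,i=None):
    i=i or camera_info(n);f=200/np.tan(np.radians(i["fov_y"])/2);v,u=np.mgrid[:400,:640]
    c=np.stack([(u-i["cx"])/f*d,(v-i["cy"])/f*d,d],-1);E=np.array(i["extrinsics"])
    return (c-E[:3,3])@E[:3,:3]
E
python3 - <<'E'
from h import *
def comp(m,w,name,mn=15):
    n,l,s,c=cv2.connectedComponentsWithStats(m.astype(np.uint8))
    for k in range(1,n):
        if s[k,4]>=mn:
            q=w[l==k];print(name,s[k,4],c[k].round(0),"mean",q.mean(0).round(3),"min",np.percentile(q,3,0).round(3),"max",np.percentile(q,97,0).round(3))
for n in("side","scene"):
    z=np.load(n+".npz");p,d=z["p"],z["d"];w=cloud(n,p,d);h=cv2.cvtColor(p,cv2.COLOR_RGB2HSV).astype(int)
    H,S,V=h[...,0],h[...,1],h[...,2];ok=(d>0)&(w[...,0]>.3)&(w[...,0]<1.0)&(abs(w[...,1])<.6)
    tz=ok&(w[...,2]>.062)&(w[...,2]<.078)&(H>50)&(H<95)&(S>40)
    comp(tz,w,n+" lidtop")
    comp(ok&(w[...,2]>.078)&(w[...,2]<.1)&(V<90)&(w[...,1]>-0.05),w,n+" knob",3)
    comp(ok&((H>160)|(H<3))&(S>70)&(w[...,2]<.03),w,n+" plate",60)
    comp(ok&(w[...,2]>.004)&(w[...,2]<.02)&(H>8)&(H<25)&(S>70),w,n+" base",60)
    comp(ok&(w[...,2]>.305)&(w[...,2]<.325)&(H>8)&(H<25)&(S>70),w,n+" top",40)
    comp(ok&(w[...,2]>.02)&(w[...,2]<.15)&(S>110),w,n+" sat",30)
z=np.load("side.npz");a=z["p"][180:345,220:420,::-1];cv2.imwrite("pics/sc.png",cv2.resize(a,None,fx=4,fy=3.6,interpolation=3))
E
```

```text
side lidtop 111 [314. 213.] mean [0.58  0.253 0.071] min [0.557 0.213 0.067] max [0.606 0.289 0.074]
side lidtop 115 [332. 223.] mean [0.631 0.172 0.071] min [0.608 0.135 0.067] max [0.655 0.21  0.075]
side lidtop 21 [322. 226.] mean [0.591 0.165 0.07 ] min [0.582 0.152 0.067] max [0.598 0.18  0.073]
side lidtop 120 [353. 234.] mean [0.681 0.091 0.071] min [0.657 0.053 0.067] max [0.706 0.125 0.074]
side lidtop 28 [341. 237.] mean [0.64  0.082 0.07 ] min [0.63  0.067 0.067] max [0.648 0.103 0.073]
side knob 4 [334. 176.] mean [0.71  0.502 0.091] min [0.704 0.5   0.084] max [0.716 0.504 0.099]
side knob 21 [329. 197.] mean [0.654 0.334 0.088] min [0.649 0.329 0.079] max [0.66  0.34  0.098]
side knob 9 [307. 213.] mean [0.552 0.228 0.089] min [0.548 0.224 0.084] max [0.556 0.231 0.094]
side knob 9 [377. 218.] mean [0.78  0.138 0.09 ] min [0.778 0.133 0.081] max [0.782 0.141 0.098]
side knob 10 [326. 223.] mean [0.604 0.149 0.089] min [0.598 0.142 0.079] max [0.608 0.156 0.094]
side knob 13 [346. 234.] mean [0.652 0.067 0.089] min [0.646 0.063 0.085] max [0.656 0.071 0.095]
side knob 7 
[... 815 characters left out ...]
[245. 189.] mean [0.648 0.337 0.088] min [0.645 0.335 0.08 ] max [0.651 0.339 0.096]
scene base 1465 [280. 209.] mean [0.642 0.221 0.011] min [0.512 0.135 0.005] max [0.769 0.328 0.016]
scene base 144 [502. 211.] mean [ 0.761 -0.535  0.009] min [ 0.738 -0.557  0.005] max [ 0.786 -0.514  0.015]
scene top 1108 [283. 138.] mean [0.68  0.204 0.315] min [0.595 0.097 0.311] max [0.769 0.329 0.321]
scene top 866 [280. 155.] mean [0.616 0.199 0.314] min [0.548 0.08  0.306] max [0.688 0.338 0.319]
scene sat 104 [411. 211.] mean [ 0.669 -0.218  0.059] min [ 0.66  -0.234  0.024] max [ 0.679 -0.206  0.08 ]
scene sat 271 [281. 272.] mean [0.385 0.162 0.045] min [0.361 0.141 0.029] max [0.415 0.185 0.056]
```

View pics/sc.png

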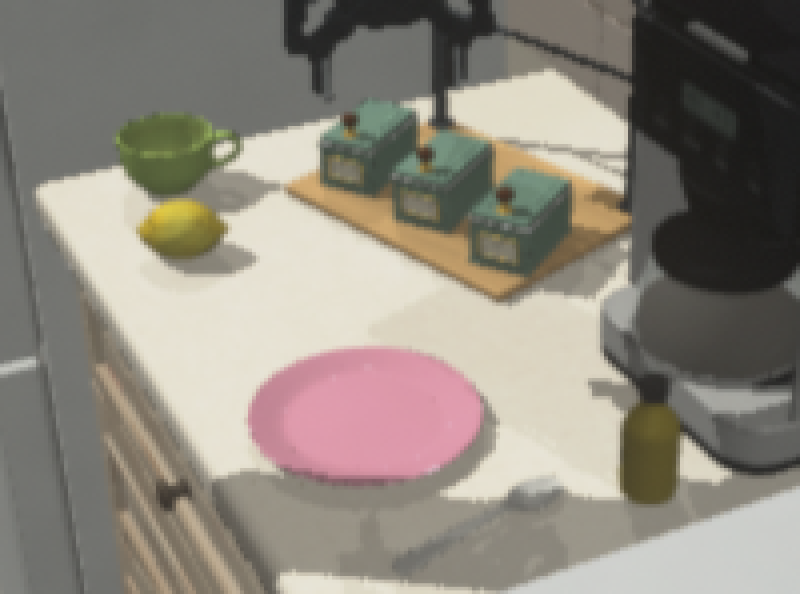

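Side view: the tins stand on the base board with knobs at (307,213), (326,223) and (346,234), and the plate is at (311,295). Rack yaw is about 32°, and the knob height of 0.087 m matches the sizes given. Next is a small planner, then the first move.

```bash
cat >> h.py <<'E'
from scipy.spatial.transform import Rotation as Ro
import json
YAW=31.8
def Rt(lean,yaw=YAW):
    a,L=np.radians(yaw),np.radians(lean);xr=np.array([np.cos(a),np.sin(a),0]);yr=np.array([-np.sin(a),np.cos(a),0]);k=np.array([0,0,1.])
    return np.stack([np.cos(L)*xr+np.sin(L)*k,-yr,np.sin(L)*xr-np.cos(L)*k],1)
def cur():
    s=readout.get_state();return np.array(s["ee_pos"]),Ro.from_euler("xyz",s["tcp_rot"],degrees=True).as_matrix()
def plan(wps,g,vmax=.035,start=None):
    p,R=start or cur();out=[]
    for P,T in wps:
        rv=Ro.from_matrix(R.T@T).as_rotvec();n=int(np.ceil(max(np.linalg.norm(P-p)/vmax,np.linalg.norm(rv)/.118,1)))
        d=(np.array(P)-p)/n;dR=Ro.from_rotvec(rv/n).as_matrix()
        for i in range(n):
            out.append(dict(travel=(R.T@d).round(4).tolist(),turn=(rv/n).round(4).tolist(),gripper=g));R=R@dR
        p=np.array(P)
    for i in range(0,len(out),5):print(json.dumps(out[i:i+5]))
E
python3 - <<'E'
from h import *
T=Rt(40);K=np.array([.553,.232,.087])
plan([(np.array([.47,.11,.25]),T),(K-.08*T[:,2],T)],.04)
E
```

```text
[{"travel": [0.01, -0.0072, -0.0002], "turn": [-0.0324, 0.0579, 0.0884], "gripper": 0.04}, {"travel": [0.0093, -0.0081, 0.0001], "turn": [-0.0324, 0.0579, 0.0884], "gripper": 0.04}, {"travel": [0.0086, -0.0089, 0.0003], "turn": [-0.0324, 0.0579, 0.0884], "gripper": 0.04}, {"travel": [0.0077, -0.0096, 0.0005], "turn": [-0.0324, 0.0579, 0.0884], "gripper": 0.04}, {"travel": [0.0068, -0.0103, 0.0006], "turn": [-0.0324, 0.0579, 0.0884], "gripper": 0.04}]
[{"travel": [0.0058, -0.0108, 0.0006], "turn": [-0.0324, 0.0579, 0.0884], "gripper": 0.04}, {"travel": [0.0048, -0.0113, 0.0006], "turn": [-0.0324, 0.0579, 0.0884], "gripper": 0.04}, {"travel": [0.0038, -0.0117, 0.0005], "turn": [-0.0324, 0.0579, 0.0884], "gripper": 0.04}, {"travel": [0.0027, -0.012, 0.0003], "turn": [-0.0324, 0.0579, 0.0884], "gripper": 0.04}, {"travel": [0.0016, -0.0122, -0.0], "turn": [-0.0324, 0.0579, 0.0884], "gripper": 0.04}]
[{"travel": [0.0006, -0.0123, -0.0003], "turn": [-0.0324, 0.0579, 0.0884], "gripper": 0.04}, {"travel": [-0.0003, -0.012, 0.0263], "turn": [0.0, 0.0, 0.0], "gripper": 0.04}, {"travel": [-0.0003, -0.012, 0.0263], "turn": [0.0, 0.0, 0.0], "gripper": 0.04}, {"travel": [-0.0003, -0.012, 0.0263], "turn": [0.0, 0.0, 0.0], "gripper": 0.04}, {"travel": [-0.0003, -0.012, 0.0263], "turn": [0.0, 0.0, 0.0], "gripper": 0.04}]
[{"travel": [-0.0003, -0.012, 0.0263], "turn": [0.0, 0.0, 0.0], "gripper": 0.04}]
```

>>> {"method": "play_rows", "body": {"motion": [{"travel": [0.01,-0.007,0],"turn": [-0.032,0.058,0.088],"gripper": 0.04},{"travel": [0.009,-0.008,0],"turn": [-0.032,0.058,0.088],"gripper": 0.04},{"travel": [0.009,-0.009,0],"turn": [-0.032,0.058,0.088],"gripper": 0.04},{"travel": [0.008,-0.01,0],"turn": [-0.032,0.058,0.088],"gripper": 0.04},{"travel": [0.007,-0.01,0],"turn": [-0.032,0.058,0.088],"gripper": 0.04}]}}

```text
time: 0.52
ee_pos: [0.5134, 0.0503, 0.2504]
tcp_rot: [174.6, -18.2, 65.1]
force: [0.5, 0.8, 0.1]
grip_width: 0.0398
gripper_force: 0.0
```

>>> {"method": "play_rows", "body": {"motion": [{"travel": [0.006,-0.011,0],"turn": [-0.032,0.058,0.088],"gripper": 0.04},{"travel": [0.005,-0.011,0],"turn": [-0.032,0.058,0.088],"gripper": 0.04},{"travel": [0.004,-0.012,0],"turn": [-0.032,0.058,0.088],"gripper": 0.04},{"travel": [0.003,-0.012,0],"turn": [-0.032,0.058,0.088],"gripper": 0.04},{"travel": [0.002,-0.012,0],"turn": [-0.032,0.058,0.088],"gripper": 0.04}]}}

```text
time: 0.93
ee_pos: [0.4772, 0.1001, 0.2541]
tcp_rot: [178.1, -36.8, 38.0]
force: [-0.5, 1.1, 1.2]
grip_width: 0.04
gripper_force: 0.0
```

>>> {"method": "play_rows", "body": {"motion": [{"travel": [0.001,-0.012,0],"turn": [-0.032,0.058,0.088],"gripper": 0.04},{"travel": [0,-0.012,0.026],"turn": [0,0,0],"gripper": 0.04},{"travel": [0,-0.012,0.026],"turn": [0,0,0],"gripper": 0.04},{"travel": [0,-0.012,0.026],"turn": [0,0,0],"gripper": 0.04},{"travel": [0,-0.012,0.026],"turn": [0,0,0],"gripper": 0.04}]}}

```text
time: 1.35
ee_pos: [0.5022, 0.1872, 0.1744]
tcp_rot: [180.0, -40.1, 32.1]
force: [1.2, 1.6, -0.1]
grip_width: 0.0398
gripper_force: 0.0
```

Run:
```python
from h import *
s=readout.get_state();print(s["time"],s["ee_pos"],s["force"],s["qpos"].round(1));p,R=cur();print(R.round(2).tolist(),Rt(40).round(2).tolist())
i=camera_info("wrist");q,d=camera("wrist");np.savez("w1.npz",p=q,d=d);cv2.imwrite("pics/w1.png",q[:,:,::-1])
w=cloud("wrist",q,d,i);V=q.max(2)
m=((d>0)&(w[...,2]>.079)&(w[...,2]<.1)&(w[...,0]>.5)&(w[...,0]<.7)&(V<110)).astype(np.uint8)
n,l,st,c=cv2.connectedComponentsWithStats(m)
for k in range(1,n):
    if st[k,4]>20:x=w[l==k];print(st[k,4],c[k].round(0),x.mean(0).round(4),x.min(0).round(3),x.max(0).round(3))
print("cam",(-i["extrinsics"][:3,:3].T@i["extrinsics"][:3,3]).round(3))
```

```text
1.35 [0.50218781 0.18723467 0.17438729] [ 1.22137653  1.56390486 -0.05509378] [ -7.7   1.6  -7.8 130.8 -50.5  13.6 -27.3]
[[0.65, 0.53, 0.55], [0.41, -0.85, 0.34], [0.64, 0.0, -0.77]] [[0.65, 0.53, 0.55], [0.4, -0.85, 0.34], [0.64, -0.0, -0.77]]
3671 [83. 65.] [0.5647 0.4608 0.0896] [0.5   0.442 0.079] [0.655 0.485 0.1  ]
281 [264.  57.] [0.6506 0.3353 0.0897] [0.647 0.331 0.079] [0.657 0.342 0.1  ]
396 [431. 203.] [0.6015 0.1567 0.0908] [0.595 0.149 0.083] [0.61  0.164 0.095]
386 [299. 206.] [0.5507 0.2333 0.091 ] [0.544 0.227 0.084] [0.559 0.242 0.095]
479 [569. 208.] [0.6492 0.0741 0.09  ] [0.643 0.065 0.081] [0.658 0.081 0.095]
cam [0.481 0.173 0.316]
```

View pics/w1.png

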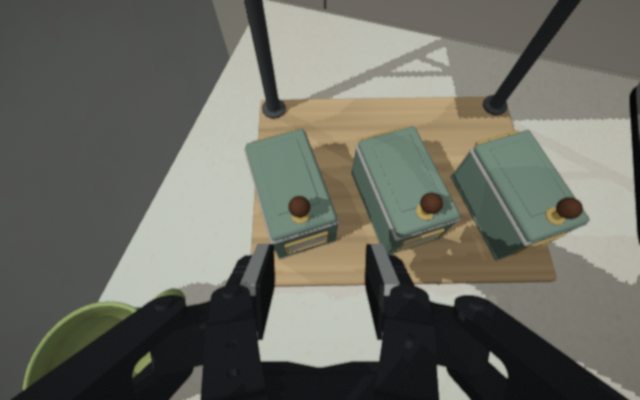

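Wrist view: the three knobs are at (299,206), (431,203) and (569,208). Their 3-D positions agree with the side view to within 3 mm. Next I approach the left knob.

Run:
```python
from h import *
T=Rt(40);K=np.array([.5525,.2338,.087])
plan([(K-.05*T[:,2],T),(K-.008*T[:,2],T)],.04,.022)
```

```text
[{"travel": [-0.0003, -0.0025, 0.0189], "turn": [-0.0039, 0.0023, 0.0022], "gripper": 0.04}, {"travel": [-0.0004, -0.0026, 0.0189], "turn": [-0.0039, 0.0023, 0.0022], "gripper": 0.04}, {"travel": [-0.0004, -0.0027, 0.0189], "turn": [-0.0039, 0.0023, 0.0022], "gripper": 0.04}, {"travel": [-0.0, -0.0, 0.021], "turn": [0.0, 0.0, -0.0], "gripper": 0.04}, {"travel": [-0.0, -0.0, 0.021], "turn": [0.0, 0.0, -0.0], "gripper": 0.04}]
```

Run:
```python
from h import *
print(cur()[0],readout.get_state()["joint_velocities"].round(1))
T=Rt(40);K=np.array([.5525,.2338,.087])
plan([(K-.05*T[:,2],T),(K-.008*T[:,2],T)],.04,.022)
```

```text
[0.49948442 0.19121289 0.1696146 ] [ 1.5 -3.8  1.7  1.3  7.8  9.  -6. ]
[{"travel": [-0.0003, -0.0025, 0.0189], "turn": [-0.0039, 0.0023, 0.0022], "gripper": 0.04}, {"travel": [-0.0004, -0.0026, 0.0189], "turn": [-0.0039, 0.0023, 0.0022], "gripper": 0.04}, {"travel": [-0.0004, -0.0027, 0.0189], "turn": [-0.0039, 0.0023, 0.0022], "gripper": 0.04}, {"travel": [-0.0, -0.0, 0.021], "turn": [0.0, 0.0, -0.0], "gripper": 0.04}, {"travel": [-0.0, -0.0, 0.021], "turn": [0.0, 0.0, -0.0], "gripper": 0.04}]
```

>>> {"method": "play_rows", "body": {"motion": [{"travel": [0,-0.003,0.019],"turn": [-0.004,0.002,0.002],"gripper": 0.04},{"travel": [0,-0.003,0.019],"turn": [-0.004,0.002,0.002],"gripper": 0.04},{"travel": [0,-0.002,0.018],"turn": [-0.004,0.002,0.002],"gripper": 0.04},{"travel": [0,0,0],"turn": [0,0,0],"gripper": 0.04},{"travel": [0,0,0],"turn": [0,0,0],"gripper": 0.04}]}}

```text
time: 1.82
ee_pos: [0.5191, 0.207, 0.142]
tcp_rot: [-179.5, -40.0, 31.5]
force: [0.5, -0.6, 0.2]
grip_width: 0.0399
gripper_force: 0.0
```

Run:
```python
from h import *
print(cur()[0],readout.get_state()["qpos"].round(1),readout.get_state()["force"])
T=Rt(40);K=np.array([.5525,.2338,.087])
plan([(K-.008*T[:,2],T)],.04,.016)
```

```text
[0.5190729  0.20698631 0.14203088] [-31.4   7.3  14.8 130.9 -76.1  11.7  -3.9] [ 0.45377896 -0.60775338  0.23631731]
[{"travel": [-0.0007, -0.0012, 0.0154], "turn": [-0.0013, 0.0001, -0.0009], "gripper": 0.04}, {"travel": [-0.0007, -0.0012, 0.0154], "turn": [-0.0013, 0.0001, -0.0009], "gripper": 0.04}, {"travel": [-0.0007, -0.0013, 0.0154], "turn": [-0.0013, 0.0001, -0.0009], "gripper": 0.04}, {"travel": [-0.0007, -0.0013, 0.0154], "turn": [-0.0013, 0.0001, -0.0009], "gripper": 0.04}]
```

Run:
```python
from h import *
T=Rt(31);K=np.array([.5525,.2338,.087])
plan([(K-.05*T[:,2],T),(K-.008*T[:,2],T)],.04,.016)
```

```text
[{"travel": [0.0025, -0.0025, 0.0101], "turn": [-0.0027, -0.0784, -0.0016], "gripper": 0.04}, {"travel": [0.0033, -0.0026, 0.0098], "turn": [-0.0027, -0.0784, -0.0016], "gripper": 0.04}, {"travel": [0.0, 0.0, 0.014], "turn": [0.0, -0.0, 0.0], "gripper": 0.04}, {"travel": [0.0, 0.0, 0.014], "turn": [0.0, -0.0, 0.0], "gripper": 0.04}, {"travel": [0.0, 0.0, 0.014], "turn": [0.0, -0.0, 0.0], "gripper": 0.04}]
```

>>> {"method": "play_rows", "body": {"motion": [{"travel": [0.0025,-0.0025,0.01],"turn": [-0.003,-0.078,-0.002],"gripper": 0.04},{"travel": [0.003,-0.0025,0.01],"turn": [-0.003,-0.078,-0.002],"gripper": 0.04},{"travel": [0,0,0],"turn": [0,0,0],"gripper": 0.04},{"travel": [0,0,0],"turn": [0,0,0],"gripper": 0.04}]}}

```text
time: 2.15
ee_pos: [0.5251, 0.2164, 0.1397]
tcp_rot: [-179.0, -36.9, 31.7]
force: [0.4, -0.5, 0.1]
grip_width: 0.0399
gripper_force: 0.0
```

Run:
```python
from h import *
print(cur()[0],readout.get_state()["qpos"].round(1),readout.get_state()["force"])
T=Rt(31);K=np.array([.5525,.2338,.087])
plan([(K-.008*T[:,2],T)],.04,.016)
```

```text
[0.52505284 0.21638885 0.13970328] [-36.5   8.9  19.4 127.4 -56.5  14.4 -24.5] [ 0.35924128 -0.5412999   0.05093659]
[{"travel": [-0.0012, 0.0001, 0.0134], "turn": [-0.0041, -0.0257, -0.0002], "gripper": 0.04}, {"travel": [-0.0009, 0.0001, 0.0135], "turn": [-0.0041, -0.0257, -0.0002], "gripper": 0.04}, {"travel": [-0.0005, 0.0, 0.0135], "turn": [-0.0041, -0.0257, -0.0002], "gripper": 0.04}, {"travel": [-0.0002, -0.0, 0.0135], "turn": [-0.0041, -0.0257, -0.0002], "gripper": 0.04}]
```

>>> {"method": "play_rows", "body": {"motion": [{"travel": [-0.001,0,0.0135],"turn": [-0.004,-0.026,0],"gripper": 0.04},{"travel": [-0.001,0,0.0135],"turn": [-0.004,-0.026,0],"gripper": 0.04},{"travel": [0,0,0.0135],"turn": [-0.004,-0.026,0],"gripper": 0.04},{"travel": [0,0,0.0135],"turn": [-0.004,-0.026,0],"gripper": 0.04},{"travel": [0,0,0],"turn": [0,0,0],"gripper": 0.04}]}}

```text
time: 2.57
ee_pos: [0.5489, 0.2327, 0.0918]
tcp_rot: [-179.9, -30.7, 31.7]
force: [0.3, 0.7, -0.2]
grip_width: 0.0397
gripper_force: 0.0
```

Run:
```python
from h import *
print(cur()[0],readout.get_state()["qpos"].round(1),readout.get_state()["force"])
T=Rt(31);K=np.array([.5525,.2338,.087])
plan([(K-.008*T[:,2],T)],.04,.016)
q,d=camera("wrist");cv2.imwrite("pics/w2.png",q[:,:,::-1])
```

```text
[0.54886622 0.23270602 0.09184909] [-41.6  18.2  23.8 121.3 -49.5  17.  -34.4] [ 0.25612585  0.71201757 -0.2197763 ]
[{"travel": [0.0006, 0.001, -0.002], "turn": [-0.0016, 0.0048, -0.0016], "gripper": 0.04}]
```

View pics/w2.png

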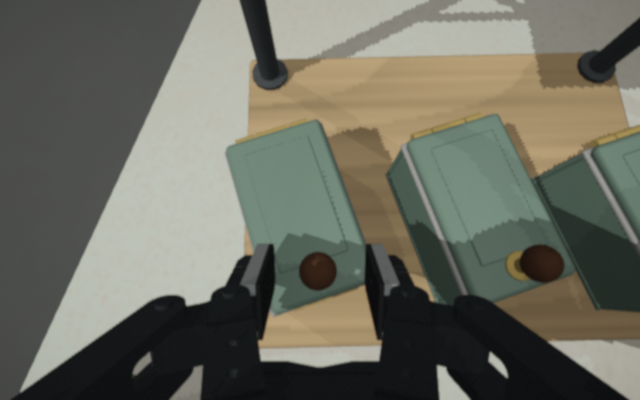

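The knob at (318,271) is centred between the pads at (264) and (375). I close lightly on it and plan the lid swing.

>>> {"method": "play_rows", "body": {"motion": [{"travel": [0.001,0.001,-0.002],"turn": [0,0.005,0],"gripper": 0.012},{"travel": [0,0,0],"turn": [0,0,0],"gripper": 0.012},{"travel": [0,0,0],"turn": [0,0,0],"gripper": 0.012},{"travel": [0,0,0],"turn": [0,0,0],"gripper": 0.012}], "grip_force": 7}}

```text
time: 2.95
ee_pos: [0.5482, 0.2312, 0.0957]
tcp_rot: [-179.8, -31.1, 31.6]
force: [-5.6, -1.8, 4.4]
grip_width: 0.0138
gripper_force: 19.6
```

```bash
cat >> h.py <<'E'
def swing(th,lean=31,n=12,g=.012,up=True,th0=0.):
    # world-fixed orientation: tool increments along knob arc
    T=Rt(lean);xr=Rt(0)[:,0];k=np.array([0,0,1.]);out=[]
    f=lambda t:.08*(-np.cos(np.radians(18.2)+t)*xr+np.sin(np.radians(18.2)+t)*k)
    a=np.linspace(th0,th,n+1)
    for i in range(n):out.append(dict(travel=(T.T@(f(a[i+1])-f(a[i]))).round(4).tolist(),turn=[0,0,0],gripper=g))
    for i in range(0,n,5):print(json.dumps(out[i:i+5]))
E
python3 - <<'E'
from h import *
s=readout.get_state();print(s["force"],s["grip_width"],s["gripper_force"])
swing(.95)
E
```

```text
[-5.56548971 -1.77065557  4.3692778 ] 0.013833655207394383 19.557592570781708
[{"travel": [0.005, -0.0, -0.0039], "turn": [0, 0, 0], "gripper": 0.012}, {"travel": [0.0052, 0.0, -0.0035], "turn": [0, 0, 0], "gripper": 0.012}, {"travel": [0.0055, -0.0, -0.0031], "turn": [0, 0, 0], "gripper": 0.012}, {"travel": [0.0057, 0.0, -0.0027], "turn": [0, 0, 0], "gripper": 0.012}, {"travel": [0.0059, -0.0, -0.0022], "turn": [0, 0, 0], "gripper": 0.012}]
[{"travel": [0.0061, 0.0, -0.0017], "turn": [0, 0, 0], "gripper": 0.012}, {"travel": [0.0062, -0.0, -0.0012], "turn": [0, 0, 0], "gripper": 0.012}, {"travel": [0.0063, -0.0, -0.0007], "turn": [0, 0, 0], "gripper": 0.012}, {"travel": [0.0063, 0.0, -0.0002], "turn": [0, 0, 0], "gripper": 0.012}, {"travel": [0.0063, -0.0, 0.0003], "turn": [0, 0, 0], "gripper": 0.012}]
[{"travel": [0.0063, 0.0, 0.0008], "turn": [0, 0, 0], "gripper": 0.012}, {"travel": [0.0062, -0.0, 0.0012], "turn": [0, 0, 0], "gripper": 0.012}]
```

>>> {"method": "play_rows", "body": {"motion": [{"travel": [0,0,0],"turn": [0,0,0],"gripper": 0.022},{"travel": [0,0,0.003],"turn": [0,0,0],"gripper": 0.022},{"travel": [0,0,0],"turn": [0,0,0],"gripper": 0.022}]}}

```text
time: 3.2
ee_pos: [0.5509, 0.2321, 0.0926]
tcp_rot: [-179.9, -31.1, 31.7]
force: [0.9, 0.4, -0.8]
grip_width: 0.0217
gripper_force: 0.0
```

Run:
```python
from h import *
s=readout.get_state();print(s["force"],s["grip_width"],s["gripper_force"])
T=Rt(31);print((T.T@(np.array([.5525,.2338,.087])-s["ee_pos"])).round(4))
```

```text
[ 0.86605659  0.36121529 -0.81891128] 0.021737021283324123 0.0
[-0.0009 -0.0006  0.006 ]
```

Next I pinch with a position-limited opening.

>>> {"method": "play_rows", "body": {"motion": [{"travel": [0,0,0.001],"turn": [0,0,0],"gripper": 0.015},{"travel": [0,0,0],"turn": [0,0,0],"gripper": 0.015},{"travel": [0,0,0],"turn": [0,0,0],"gripper": 0.015}], "grip_force": 6}}

```text
time: 3.45
ee_pos: [0.5504, 0.2332, 0.0917]
tcp_rot: [-179.8, -31.1, 31.7]
force: [-2.8, 0.9, 1.8]
grip_width: 0.015
gripper_force: 4.9
```

>>> {"method": "play_rows", "body": {"motion": [{"travel": [0.005,0,-0.004],"turn": [0,0,0],"gripper": 0.0145},{"travel": [0.005,0,-0.0035],"turn": [0,0,0],"gripper": 0.0145},{"travel": [0.0055,0,-0.003],"turn": [0,0,0],"gripper": 0.0145},{"travel": [0.0055,0,-0.0025],"turn": [0,0,0],"gripper": 0.0145},{"travel": [0.006,0,-0.002],"turn": [0,0,0],"gripper": 0.0145}]}}

```text
time: 3.87
ee_pos: [0.5635, 0.2402, 0.1181]
tcp_rot: [-179.9, -31.0, 31.7]
force: [-2.4, -1.3, -0.4]
grip_width: 0.0146
gripper_force: 9.3
```

>>> {"method": "play_rows", "body": {"motion": [{"travel": [0.006,0,-0.0015],"turn": [0,0,0],"gripper": 0.0145},{"travel": [0.006,0,-0.001],"turn": [0,0,0],"gripper": 0.0145},{"travel": [0.006,0,-0.0005],"turn": [0,0,0],"gripper": 0.0145},{"travel": [0.006,0,0],"turn": [0,0,0],"gripper": 0.0145},{"travel": [0.006,0,0.0005],"turn": [0,0,0],"gripper": 0.0145}]}}

```text
time: 4.28
ee_pos: [0.5858, 0.2535, 0.1371]
tcp_rot: [-179.9, -31.2, 31.7]
force: [-2.0, -2.1, 1.9]
grip_width: 0.0147
gripper_force: 9.5
```

>>> {"method": "play_rows", "body": {"motion": [{"travel": [0.006,0,0.001],"turn": [0,0,0],"gripper": 0.0145},{"travel": [0.006,0,0.001],"turn": [0,0,0],"gripper": 0.0145},{"travel": [0,0,0],"turn": [0,0,0],"gripper": 0.0145},{"travel": [0,0,0],"turn": [0,0,0],"gripper": 0.0145}]}}

```text
time: 4.62
ee_pos: [0.596, 0.2597, 0.1421]
tcp_rot: [-179.9, -31.3, 31.7]
force: [-2.8, -2.4, 6.0]
grip_width: 0.0145
gripper_force: 9.7
```

```bash
cat >> h.py <<'E'
def look(Ks,name=None):
    q,d=camera("side");w=cloud("side",q,d)
    if name:cv2.imwrite(f"pics/{name}.png",cv2.resize(q[150:290,250:450,::-1],None,fx=4,fy=4))
    h=cv2.cvtColor(q,cv2.COLOR_RGB2HSV).astype(int);xr=Rt(0)[:,0];yr=-Rt(0)[:,1]
    m=(d>0)&(h[...,0]>55)&(h[...,0]<95)&(h[...,1]>40)
    for K in Ks:
        v=w-K;m2=m&(abs(v@yr)<.035)&(abs(v@xr-.032)<.07)&(w[...,2]>.03)&(w[...,2]<.2);z=w[m2][:,2];print("green n",m2.sum(),"zmax",np.percentile(z,[50,90,98]).round(3))
KS=[np.array([.5525,.2338,.087]),np.array([.604,.1563,.087]),np.array([.652,.072,.087])]
E
python3 - <<'E'
from h import *
s=readout.get_state();print(s["force"],s["ee_pos"],s["qpos"].round(1))
look(KS,"s1")
E
```

```text
[-2.82341347 -2.35508892  6.03010824] [0.59596178 0.25967074 0.14214529] [-48.7  19.7  32.3 111.7 -40.1  25.3 -46.4]
green n 11 zmax [0.054 0.132 0.133]
green n 107 zmax [0.07  0.073 0.074]
green n 91 zmax [0.071 0.072 0.074]
```

View pics/s1.png

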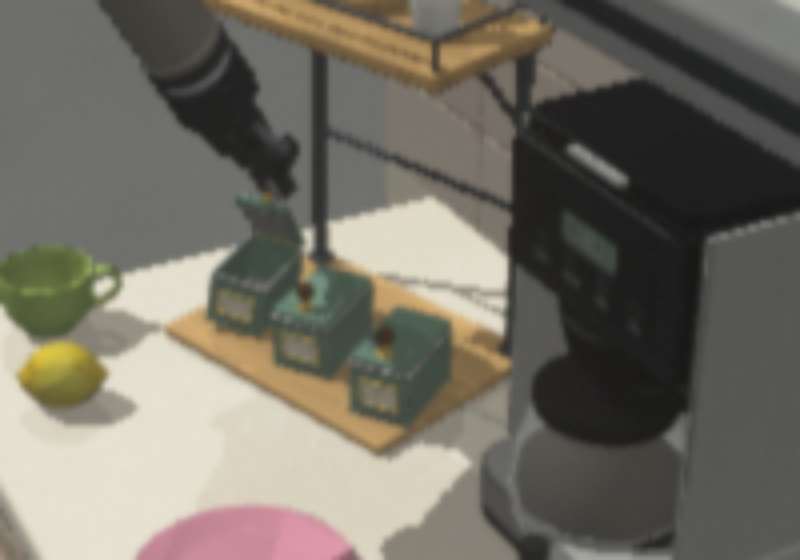

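The left lid is held open at about 55° (crop around (270,215)). I release it and look.

>>> {"method": "play_rows", "body": {"motion": [{"travel": [0,0,0],"turn": [0,0,0],"gripper": 0.035},{"travel": [0,0,0],"turn": [0,0,0],"gripper": 0.035},{"travel": [0,0,-0.004],"turn": [0,0,0],"gripper": 0.035},{"travel": [0,0,-0.012],"turn": [0,0,0],"gripper": 0.035},{"travel": [0,0,-0.02],"turn": [0,0,0],"gripper": 0.035}]}}

```text
time: 5.08
ee_pos: [0.5773, 0.2495, 0.1696]
tcp_rot: [-179.9, -30.8, 31.7]
force: [0.2, 0.1, 0.5]
grip_width: 0.0349
gripper_force: 0.0
```

```bash
cat >> h.py <<'E'
def wknob(name=None):
    i=camera_info("wrist");q,d=camera("wrist")
    if name:cv2.imwrite(f"pics/{name}.png",q[:,:,::-1])
    w=cloud("wrist",q,d,i);h=cv2.cvtColor(q,cv2.COLOR_RGB2HSV).astype(int)
    m=((d>0)&(w[...,2]>.079)&(w[...,2]<.17)&(w[...,0]>.5)&(w[...,0]<.72)&(w[...,1]>.04)&(w[...,1]<.32)&(h[...,2]<110)&(h[...,1]>60)&(h[...,0]<20)).astype(np.uint8)
    n,l,st,c=cv2.connectedComponentsWithStats(m);C=-i["extrinsics"][:3,:3].T@i["extrinsics"][:3,3]
    for k in range(1,n):
        if st[k,4]>60:
            x=w[l==k].mean(0);u=x-C;print("knob",st[k,4],c[k].round(0),(x+.0053*u/np.linalg.norm(u)).round(4))
E
python3 - <<'E'
from h import *
wknob("w3");look(KS)
E
```

```text
knob 63 [360. 260.] [0.5949 0.2381 0.1534]
knob 712 [295. 264.] [0.5786 0.2637 0.1336]
knob 510 [628. 331.] [0.652  0.0739 0.0858]
green n 14 zmax [0.124 0.128 0.13 ]
green n 120 zmax [0.071 0.073 0.074]
green n 76 zmax [0.071 0.073 0.075]
```

View pics/w3.png

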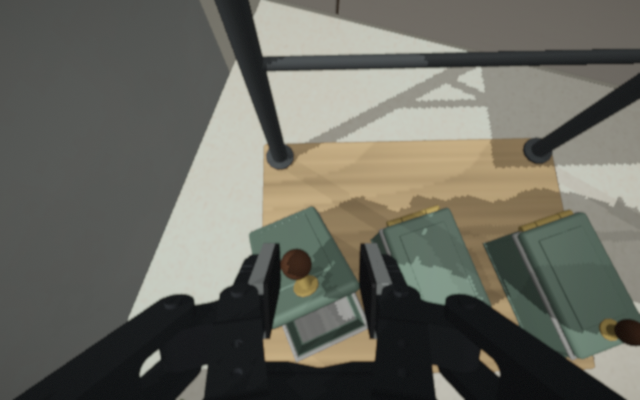

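Run:
```python
from h import *
print(cur()[0]);wknob()
q,d=camera("scene");w=cloud("scene",q,d)
i=camera_info("wrist");q,d=camera("wrist");w=cloud("wrist",q,d,i);h=cv2.cvtColor(q,cv2.COLOR_RGB2HSV).astype(int)
g=(d>0)&(h[...,0]>55)&(h[...,0]<95)&(h[...,1]>40)
for nm,m in(("lid",g&(w[...,2]>.076)&(w[...,2]<.16)),("top",g&(w[...,2]>.062)&(w[...,2]<.076))):
    n,l,st,c=cv2.connectedComponentsWithStats(m.astype(np.uint8))
    for k in range(1,n):
        if st[k,4]>300:
            x=w[l==k];r=cv2.minAreaRect(x[:,:2].astype(np.float32)*1000);print(nm,st[k,4],c[k].round(),x.mean(0).round(3),r)
```

```text
[0.57991343 0.24879741 0.17422544]
knob 99 [360. 273.] [0.5929 0.2345 0.1578]
knob 658 [292. 269.] [0.5787 0.2635 0.1344]
knob 607 [622. 335.] [0.6524 0.0728 0.0864]
lid 4461 [309. 268.] [0.584 0.26  0.109] ((581.5923461914062, 267.2558288574219), (59.41530227661133, 48.951499938964844), 55.465579986572266)
top 327 [281. 226.] [0.599 0.293 0.073] ((598.637939453125, 291.8556823730469), (6.722289562225342, 48.368202209472656), 55.196632385253906)
top 977 [409. 240.] [0.638 0.211 0.069] ((640.963623046875, 203.50257873535156), (29.921546936035156, 47.98521041870117), 49.23548126220703)
top 6844 [578. 289.] [0.669 0.098 0.069] ((672.0744018554688, 98.5179672241211), (85.01141357421875, 50.819358825683594), 50.050106048583984)
```

Run:
```python
from h import *
# w1: camera info reconstruct: same rigid offset TCP->camera as now
i=camera_info("wrist");p,R=cur();E=np.array(i["extrinsics"]);M=np.eye(4);M[:3,:3]=R;M[:3,3]=p
X=E@M
p0=np.array([.50218781,.18723467,.17438729]);R0=Ro.from_euler("xyz",[180.0,-40.1,32.1],degrees=True).as_matrix();M[:3,:3]=R0;M[:3,3]=p0
j=dict(i);j["extrinsics"]=X@np.linalg.inv(M)
z=np.load("w1.npz")
for nm,q,d,w in(("wrist",z["p"],z["d"],cloud("wrist",z["p"],z["d"],j)),):
    h=cv2.cvtColor(q,cv2.COLOR_RGB2HSV).astype(int)
    g=(d>0)&(h[...,0]>55)&(h[...,0]<95)&(h[...,1]>40)&(w[...,2]>.060)&(w[...,2]<.077)&(w[...,0]>.5)
    n,l,st,c=cv2.connectedComponentsWithStats(g.astype(np.uint8))
    for k in range(1,n):
        if st[k,4]>300:x=w[l==k];print(nm,st[k,4],x.mean(0).round(3),cv2.minAreaRect(x[:,:2].astype(np.float32)*1000))
    b=(d>0)&(w[...,2]>.0)&(w[...,2]<.02)&(h[...,0]>8)&(h[...,0]<25)&(h[...,1]>70)
    x=w[b];print("base",cv2.minAreaRect(x[:,:2].astype(np.float32)*1000))
```

```text
wrist 4591 [0.625 0.184 0.07 ] ((623.3363647460938, 180.8445587158203), (85.07111358642578, 49.89053726196289), 49.407447814941406)
wrist 5455 [0.571 0.258 0.07 ] ((571.9701538085938, 258.4412536621094), (84.90631103515625, 49.55300521850586), 50.26911926269531)
wrist 5265 [0.67  0.101 0.069] ((671.106689453125, 97.38410949707031), (84.87816619873047, 50.809288024902344), 49.531124114990234)
base ((647.81103515625, 194.3408966064453), (199.1709442138672, 265.2826232910156), 32.98085403442383)
```

The left lid stays up at about 44°, so the left tin is the stiff one. The lid outlines also show the tins yawed to about 50°, while the rack sits at about 32°, so I'll swing along 50°. Now I regrasp the knob and shut the lid.

```bash
cat >> h.py <<'E'
def swing2(a0,a1,dyaw,n=12,g=.0145):
    T=cur()[1];a=np.radians(dyaw);xr=np.array([np.cos(a),np.sin(a),0]);k=np.array([0,0,1.]);out=[]
    f=lambda t:.08*(-np.cos(np.radians(18.2)+t)*xr+np.sin(np.radians(18.2)+t)*k)
    A=np.linspace(a0,a1,n+1)
    for i in range(n):print((T.T@(f(A[i+1])-f(A[i]))).round(4).tolist())
E
python3 - <<'E'
from h import *
T=Rt(31);K=np.array([.5787,.2635,.134])
plan([(K-.03*T[:,2],T),(K-.006*T[:,2],T)],.035,.014)
swing2(.77,-.03,53,12)
E
```

```text
[{"travel": [-0.0064, -0.0059, 0.0029], "turn": [-0.0005, -0.0007, -0.0009], "gripper": 0.035}, {"travel": [-0.0064, -0.0059, 0.0029], "turn": [-0.0005, -0.0007, -0.0009], "gripper": 0.035}, {"travel": [0.0, -0.0, 0.012], "turn": [-0.0, -0.0, 0.0], "gripper": 0.035}, {"travel": [0.0, -0.0, 0.012], "turn": [-0.0, -0.0, 0.0], "gripper": 0.035}]
[-0.0051, 0.0017, 0.0]
[-0.0051, 0.0016, 0.0004]
[-0.0051, 0.0015, 0.0007]
[-0.005, 0.0015, 0.0011]
[-0.005, 0.0014, 0.0014]
[-0.0049, 0.0013, 0.0017]
[-0.0048, 0.0012, 0.0021]
[-0.0046, 0.0011, 0.0024]
[-0.0045, 0.001, 0.0027]
[-0.0043, 0.0009, 0.003]
[-0.0042, 0.0007, 0.0033]
[-0.004, 0.0006, 0.0035]
```

>>> {"method": "play_rows", "body": {"motion": [{"travel": [-0.006,-0.006,0.002],"turn": [0,0,0],"gripper": 0.035},{"travel": [-0.006,-0.006,0.003],"turn": [0,0,0],"gripper": 0.035},{"travel": [0,0,0.012],"turn": [0,0,0],"gripper": 0.035},{"travel": [0,0,0.012],"turn": [0,0,0],"gripper": 0.035},{"travel": [0,0,0],"turn": [0,0,0],"gripper": 0.035}]}}

```text
time: 5.75
ee_pos: [0.5741, 0.2631, 0.137]
tcp_rot: [-179.8, -30.8, 31.8]
force: [-0.1, 1.7, 0.3]
grip_width: 0.035
gripper_force: 0.1
```

>>> {"method": "play_rows", "body": {"motion": [{"travel": [0,0,0],"turn": [0,0,0],"gripper": 0.0145},{"travel": [0,0,0],"turn": [0,0,0],"gripper": 0.0145},{"travel": [0,0,0],"turn": [0,0,0],"gripper": 0.0145}]}}

```text
time: 6.0
ee_pos: [0.5758, 0.2618, 0.1401]
tcp_rot: [-179.9, -31.0, 31.7]
force: [0.9, 1.4, -1.9]
grip_width: 0.0149
gripper_force: 9.1
```

Run:
```python
from h import *
T=Rt(31);K=np.array([.5787,.2635,.134]);print((T.T@(K-cur()[0])).round(4));wknob()
```

```text
[-0.0002  0.0001  0.007 ]
knob 1078 [320. 279.] [0.5767 0.2612 0.1321]
knob 239 [521. 336.] [0.6084 0.1565 0.0867]
```

Grip is on the knob at 9 N, so I swing it shut.

>>> {"method": "play_rows", "body": {"motion": [{"travel": [-0.005,0.0017,0],"turn": [0,0,0],"gripper": 0.0145},{"travel": [-0.005,0.0016,0.0004],"turn": [0,0,0],"gripper": 0.0145},{"travel": [-0.005,0.0015,0.0007],"turn": [0,0,0],"gripper": 0.0145},{"travel": [-0.005,0.0015,0.001],"turn": [0,0,0],"gripper": 0.0145},{"travel": [-0.005,0.0014,0.0014],"turn": [0,0,0],"gripper": 0.0145}]}}

```text
time: 6.47
ee_pos: [0.5642, 0.2445, 0.125]
tcp_rot: [-179.9, -31.2, 31.6]
force: [1.0, 0.4, 0.9]
grip_width: 0.015
gripper_force: 9.2
```

>>> {"method": "play_rows", "body": {"motion": [{"travel": [-0.005,0.0013,0.0017],"turn": [0,0,0],"gripper": 0.0145},{"travel": [-0.005,0.0012,0.002],"turn": [0,0,0],"gripper": 0.0145},{"travel": [-0.0045,0.001,0.0025],"turn": [0,0,0],"gripper": 0.0145},{"travel": [-0.0045,0.001,0.0027],"turn": [0,0,0],"gripper": 0.0145},{"travel": [-0.0043,0.001,0.003],"turn": [0,0,0],"gripper": 0.0145}]}}

```text
time: 6.88
ee_pos: [0.5549, 0.232, 0.1019]
tcp_rot: [-179.9, -31.1, 31.6]
force: [-0.1, -2.4, 0.7]
grip_width: 0.0147
gripper_force: 9.3
```

>>> {"method": "play_rows", "body": {"motion": [{"travel": [-0.004,0.0007,0.0033],"turn": [0,0,0],"gripper": 0.0145},{"travel": [-0.004,0.0006,0.0035],"turn": [0,0,0],"gripper": 0.0145},{"travel": [0,0,0],"turn": [0,0,0],"gripper": 0.0145}]}}

```text
time: 7.13
ee_pos: [0.5529, 0.2293, 0.092]
tcp_rot: [-179.9, -31.1, 31.6]
force: [1.0, -2.3, 1.6]
grip_width: 0.0148
gripper_force: 9.4
```

Run:
```python
from h import *
T=Rt(31);p=cur()[0];print(readout.get_state()["force"],p,(p+.0065*T[:,2]).round(4));wknob()
```

```text
[ 1.03799563 -2.30479078  1.64537108] [0.55289133 0.22934641 0.0920357 ] [0.5557 0.2311 0.0865]
knob 1216 [530. 267.] [0.604  0.1567 0.0864]
knob 1083 [320. 276.] [0.5548 0.2294 0.0864]
knob 78 [398. 295.] [0.5623 0.2035 0.114 ]
knob 86 [342. 324.] [0.5442 0.2134 0.097 ]
knob 80 [501. 330.] [0.5674 0.1782 0.1322]
```

The left knob is at 0.0864 m, the same height as the shut middle one, so this lid is shut. I release it and go to the middle knob.

>>> {"method": "play_rows", "body": {"motion": [{"travel": [-0.0005,0,0.001],"turn": [0,0,0],"gripper": 0.0145},{"travel": [0,0,0],"turn": [0,0,0],"gripper": 0.035},{"travel": [0,0,0],"turn": [0,0,0],"gripper": 0.035},{"travel": [0,0,-0.025],"turn": [0,0,0],"gripper": 0.035},{"travel": [0,0,-0.025],"turn": [0,0,0],"gripper": 0.035}]}}

```text
time: 7.6
ee_pos: [0.5286, 0.2172, 0.1321]
tcp_rot: [-179.8, -30.8, 31.7]
force: [0.0, 0.2, 0.8]
grip_width: 0.0348
gripper_force: 0.0
```

Run:
```python
from h import *
look(KS);T=Rt(31);K=np.array([.604,.1565,.0865]);print(readout.get_state()["qpos"].round(1))
plan([(K-.05*T[:,2],T),(K-.006*T[:,2],T)],.035,.022)
swing2(0,.95,50,12)
```

```text
green n 115 zmax [0.071 0.073 0.075]
green n 114 zmax [0.071 0.073 0.074]
green n 109 zmax [0.071 0.073 0.075]
[-49.4  11.4  32.9 122.6 -38.4  21.2 -44.2]
[{"travel": [0.0002, 0.018, 0.0018], "turn": [-0.0004, -0.0006, -0.0006], "gripper": 0.035}, {"travel": [0.0002, 0.018, 0.0018], "turn": [-0.0004, -0.0006, -0.0006], "gripper": 0.035}, {"travel": [0.0002, 0.018, 0.0018], "turn": [-0.0004, -0.0006, -0.0006], "gripper": 0.035}, {"travel": [0.0002, 0.018, 0.0018], "turn": [-0.0004, -0.0006, -0.0006], "gripper": 0.035}, {"travel": [0.0002, 0.018, 0.0019], "turn": [-0.0004, -0.0006, -0.0006], "gripper": 0.035}]
[{"travel": [-0.0, -0.0, 0.0147], "turn": [0.0, -0.0, 0.0], "gripper": 0.035}, {"travel": [-0.0, -0.0, 0.0147], "turn": [0.0, -0.0, 0.0], "gripper": 0.035}, {"travel": [-0.0, -0.0, 0.0147], "turn": [0.0, -0.0, 0.0], "gripper": 0.035}]
[0.0049, -0.0007, -0.004]
[0.0051, -0.0009, -0.0036]
[0.0054, -0.001, -0.0032]
[0.0056, -0.0011, -0.0027]
[0.0058, -0.0013, -0.0023]
[0.0059, -0.0014, -0.0018]
[0.006, -0.0015, -0.0013]
[0.0061, -0.0016, -0.0009]
[0.0061, -0.0017, -0.0004]
[0.0061, -0.0018, 0.0001]
[0.006, -0.0018, 0.0006]
[0.0059, -0.0019, 0.0011]
```

>>> {"method": "play_rows", "body": {"motion": [{"travel": [0,0.018,0.002],"turn": [0,0,0],"gripper": 0.035},{"travel": [0,0.018,0.002],"turn": [0,0,0],"gripper": 0.035},{"travel": [0,0.018,0.002],"turn": [0,0,0],"gripper": 0.035},{"travel": [0,0.018,0.002],"turn": [0,0,0],"gripper": 0.035},{"travel": [0,0.018,0.002],"turn": [0,0,0],"gripper": 0.035}]}}

```text
time: 8.07
ee_pos: [0.5822, 0.1437, 0.1248]
tcp_rot: [-179.8, -31.1, 31.8]
force: [0.5, 0.6, 0.1]
grip_width: 0.035
gripper_force: 0.0
```

>>> {"method": "play_rows", "body": {"motion": [{"travel": [0,0,0],"turn": [0,0,0],"gripper": 0.035},{"travel": [0,0,0],"turn": [0,0,0],"gripper": 0.035}]}}

```text
time: 8.23
ee_pos: [0.5823, 0.1428, 0.1249]
tcp_rot: [-179.8, -31.0, 31.6]
force: [-0.7, 0.4, 0.5]
grip_width: 0.0349
gripper_force: 0.0
```

Run:
```python
from h import *
T=Rt(31);K=np.array([.604,.1565,.0865]);wknob()
plan([(K-.006*T[:,2],T)],.035,.018)
```

```text
knob 610 [317. 231.] [0.6042 0.1566 0.0867]
knob 723 [503. 237.] [0.6523 0.0726 0.0865]
knob 705 [149. 238.] [0.5549 0.2293 0.0866]
knob 85 [361. 281.] [0.5924 0.1267 0.1098]
knob 188 [432. 289.] [0.6002 0.1078 0.1425]
knob 131 [206. 294.] [0.5588 0.1718 0.1459]
[{"travel": [0.0007, 0.0005, 0.0133], "turn": [-0.001, -0.0001, -0.0006], "gripper": 0.035}, {"travel": [0.0007, 0.0005, 0.0133], "turn": [-0.001, -0.0001, -0.0006], "gripper": 0.035}, {"travel": [0.0007, 0.0005, 0.0133], "turn": [-0.001, -0.0001, -0.0006], "gripper": 0.035}]
```

>>> {"method": "play_rows", "body": {"motion": [{"travel": [0.0007,0.0005,0.0133],"turn": [0,0,0],"gripper": 0.035},{"travel": [0.0007,0.0005,0.0133],"turn": [0,0,0],"gripper": 0.035},{"travel": [0.0007,0.0005,0.0133],"turn": [0,0,0],"gripper": 0.035},{"travel": [0,0,0],"turn": [0,0,0],"gripper": 0.025},{"travel": [0,0,0],"turn": [0,0,0],"gripper": 0.0145}]}}

```text
time: 8.7
ee_pos: [0.6008, 0.1557, 0.0915]
tcp_rot: [-179.8, -31.0, 31.8]
force: [0.1, 0.2, -1.0]
grip_width: 0.0148
gripper_force: 4.2
```

>>> {"method": "play_rows", "body": {"motion": [{"travel": [0,0,0],"turn": [0,0,0],"gripper": 0.0145},{"travel": [0,0,0],"turn": [0,0,0],"gripper": 0.0145}]}}

```text
time: 8.87
ee_pos: [0.6014, 0.1554, 0.0928]
tcp_rot: [-179.8, -31.1, 31.8]
force: [-0.1, 1.6, -1.2]
grip_width: 0.0149
gripper_force: 9.2
```

>>> {"method": "play_rows", "body": {"motion": [{"travel": [0.005,-0.0007,-0.004],"turn": [0,0,0],"gripper": 0.0145},{"travel": [0.005,-0.0009,-0.0036],"turn": [0,0,0],"gripper": 0.0145},{"travel": [0.0054,-0.001,-0.0032],"turn": [0,0,0],"gripper": 0.0145},{"travel": [0.0056,-0.0011,-0.0027],"turn": [0,0,0],"gripper": 0.0145},{"travel": [0.0058,-0.0013,-0.0023],"turn": [0,0,0],"gripper": 0.0145}]}}

```text
time: 9.28
ee_pos: [0.6117, 0.1662, 0.1204]
tcp_rot: [-179.8, -31.1, 31.7]
force: [-0.1, 0.3, -1.7]
grip_width: 0.0147
gripper_force: 9.2
```

>>> {"method": "play_rows", "body": {"motion": [{"travel": [0.006,-0.0014,-0.0018],"turn": [0,0,0],"gripper": 0.0145},{"travel": [0.006,-0.0015,-0.0013],"turn": [0,0,0],"gripper": 0.0145},{"travel": [0.006,-0.0016,-0.0009],"turn": [0,0,0],"gripper": 0.0145},{"travel": [0.006,-0.0017,-0.0004],"turn": [0,0,0],"gripper": 0.0145},{"travel": [0.006,-0.0018,0],"turn": [0,0,0],"gripper": 0.0145}]}}

```text
time: 9.7
ee_pos: [0.6282, 0.1851, 0.1395]
tcp_rot: [-179.9, -31.1, 31.7]
force: [-0.6, -0.4, -0.5]
grip_width: 0.015
gripper_force: 9.2
```

>>> {"method": "play_rows", "body": {"motion": [{"travel": [0.006,-0.0018,0.0006],"turn": [0,0,0],"gripper": 0.0145},{"travel": [0.006,-0.0019,0.001],"turn": [0,0,0],"gripper": 0.0145},{"travel": [0,0,0],"turn": [0,0,0],"gripper": 0.0145},{"travel": [0,0,0],"turn": [0,0,0],"gripper": 0.0145}]}}

```text
time: 10.03
ee_pos: [0.6358, 0.1945, 0.1441]
tcp_rot: [-179.9, -31.1, 31.7]
force: [-2.4, -0.6, 1.7]
grip_width: 0.0142
gripper_force: 9.3
```

Run:
```python
from h import *
look(KS);wknob();d=cur()[0]-np.array([.6014,.1554,.0928]);print(d,np.degrees(np.arctan2(d[2]+.025,.076-np.hypot(d[0],d[1])))-18.2)
```

```text
green n 121 zmax [0.071 0.073 0.075]
green n 9 zmax [0.134 0.138 0.138]
green n 107 zmax [0.071 0.073 0.074]
knob 1113 [320. 274.] [0.6383 0.1946 0.1382]
[0.03418275 0.03834684 0.05116797] 53.881066462861284
```

>>> {"method": "play_rows", "body": {"motion": [{"travel": [0,0,0],"turn": [0,0,0],"gripper": 0.04},{"travel": [0,0,0],"turn": [0,0,0],"gripper": 0.04},{"travel": [0,0,-0.01],"turn": [0,0,0],"gripper": 0.04},{"travel": [0,0,-0.02],"turn": [0,0,0],"gripper": 0.04},{"travel": [0,0,-0.02],"turn": [0,0,0],"gripper": 0.04}]}}

```text
time: 10.55
ee_pos: [0.613, 0.1792, 0.1867]
tcp_rot: [-179.9, -31.0, 31.6]
force: [-0.3, -0.2, 0.2]
grip_width: 0.0404
gripper_force: 0.0
```

Run:
```python
from h import *
look(KS);wknob();print(cur()[0],readout.get_state()["qpos"].round(1))
T=Rt(31);K=np.array([.6523,.0725,.0865])
plan([(K-.05*T[:,2],T)],.035,.03)
```

```text
green n 121 zmax [0.071 0.073 0.075]
green n 130 zmax [0.071 0.073 0.075]
green n 108 zmax [0.071 0.073 0.075]
knob 374 [339. 317.] [0.6039 0.1552 0.0867]
[0.61525156 0.17828195 0.1907416 ] [-42.6  15.6  36.3 109.2 -38.7  33.8 -40.1]
[{"travel": [-0.0149, 0.0219, 0.0053], "turn": [0.0004, -0.0016, -0.0007], "gripper": 0.035}, {"travel": [-0.0149, 0.0219, 0.0053], "turn": [0.0004, -0.0016, -0.0007], "gripper": 0.035}, {"travel": [-0.0149, 0.0219, 0.0053], "turn": [0.0004, -0.0016, -0.0007], "gripper": 0.035}, {"travel": [-0.0149, 0.0219, 0.0053], "turn": [0.0004, -0.0016, -0.0007], "gripper": 0.035}, {"travel": [-0.0149, 0.0219, 0.0054], "turn": [0.0004, -0.0016, -0.0007], "gripper": 0.035}]
```

The middle lid dropped shut (knob back at 0.0867 m), so it's free. On to the right tin.

>>> {"method": "play_rows", "body": {"motion": [{"travel": [-0.015,0.022,0.005],"turn": [0,0,0],"gripper": 0.035},{"travel": [-0.015,0.022,0.005],"turn": [0,0,0],"gripper": 0.035},{"travel": [-0.015,0.022,0.005],"turn": [0,0,0],"gripper": 0.035},{"travel": [-0.015,0.022,0.005],"turn": [0,0,0],"gripper": 0.035},{"travel": [-0.015,0.022,0.005],"turn": [0,0,0],"gripper": 0.035}]}}

```text
time: 11.07
ee_pos: [0.6277, 0.0586, 0.1257]
tcp_rot: [-179.9, -31.1, 31.7]
force: [1.4, 0.1, -0.0]
grip_width: 0.0351
gripper_force: 0.0
```

>>> {"method": "play_rows", "body": {"motion": [{"travel": [0,0,0],"turn": [0,0,0],"gripper": 0.035},{"travel": [0,0,0],"turn": [0,0,0],"gripper": 0.035}]}}

```text
time: 11.23
ee_pos: [0.6275, 0.0566, 0.1252]
tcp_rot: [-179.9, -31.0, 31.4]
force: [0.3, 0.5, 0.1]
grip_width: 0.035
gripper_force: 0.0
```

Run:
```python
from h import *
wknob();print(cur()[0],readout.get_state()["qpos"].round(1))
T=Rt(31);K=np.array([.6523,.0725,.0865])
plan([(K-.006*T[:,2],T)],.035,.018)
```

```text
knob 682 [136. 221.] [0.604  0.1548 0.0867]
knob 604 [317. 224.] [0.6525 0.0725 0.0867]
knob 69 [234. 278.] [0.6123 0.0834 0.135 ]
[0.62757674 0.05919189 0.12588741] [-22.3  21.4  30.5 111.8 -54.8  35.3 -12.1]
[{"travel": [0.0012, 0.0006, 0.0141], "turn": [-0.0002, -0.0003, -0.0012], "gripper": 0.035}, {"travel": [0.0012, 0.0006, 0.0141], "turn": [-0.0002, -0.0003, -0.0012], "gripper": 0.035}, {"travel": [0.0012, 0.0006, 0.0141], "turn": [-0.0002, -0.0003, -0.0012], "gripper": 0.035}]
```

>>> {"method": "play_rows", "body": {"motion": [{"travel": [0.001,0.0006,0.014],"turn": [0,0,0],"gripper": 0.035},{"travel": [0.001,0.0006,0.014],"turn": [0,0,0],"gripper": 0.035},{"travel": [0.001,0.0006,0.014],"turn": [0,0,0],"gripper": 0.035},{"travel": [0,0,0],"turn": [0,0,0],"gripper": 0.025},{"travel": [0,0,0],"turn": [0,0,0],"gripper": 0.0145}]}}

```text
time: 11.7
ee_pos: [0.6491, 0.0729, 0.0918]
tcp_rot: [-179.9, -31.1, 31.8]
force: [1.4, 0.3, -0.9]
grip_width: 0.0153
gripper_force: 4.2
```

>>> {"method": "play_rows", "body": {"motion": [{"travel": [0,0,0],"turn": [0,0,0],"gripper": 0.0145},{"travel": [0,0,0],"turn": [0,0,0],"gripper": 0.0145}]}}

```text
time: 11.87
ee_pos: [0.6494, 0.0725, 0.093]
tcp_rot: [-179.8, -31.2, 31.8]
force: [0.7, 1.1, -0.4]
grip_width: 0.0146
gripper_force: 9.3
```

>>> {"method": "play_rows", "body": {"motion": [{"travel": [0.005,-0.0007,-0.004],"turn": [0,0,0],"gripper": 0.0145},{"travel": [0.005,-0.0009,-0.0036],"turn": [0,0,0],"gripper": 0.0145},{"travel": [0.0054,-0.001,-0.0032],"turn": [0,0,0],"gripper": 0.0145},{"travel": [0.0056,-0.0011,-0.0027],"turn": [0,0,0],"gripper": 0.0145},{"travel": [0.0058,-0.0013,-0.0023],"turn": [0,0,0],"gripper": 0.0145}]}}

```text
time: 12.28
ee_pos: [0.6594, 0.0831, 0.1202]
tcp_rot: [-179.9, -31.1, 31.7]
force: [-0.7, 0.7, -1.7]
grip_width: 0.0148
gripper_force: 9.3
```

>>> {"method": "play_rows", "body": {"motion": [{"travel": [0.006,-0.0014,-0.0018],"turn": [0,0,0],"gripper": 0.0145},{"travel": [0.006,-0.0015,-0.0013],"turn": [0,0,0],"gripper": 0.0145},{"travel": [0.006,-0.0016,-0.0009],"turn": [0,0,0],"gripper": 0.0145},{"travel": [0.006,-0.0017,-0.0004],"turn": [0,0,0],"gripper": 0.0145},{"travel": [0.006,-0.0018,0],"turn": [0,0,0],"gripper": 0.0145}]}}

```text
time: 12.7
ee_pos: [0.6754, 0.1024, 0.1389]
tcp_rot: [-179.9, -31.1, 31.7]
force: [-0.5, 0.4, -1.2]
grip_width: 0.0147
gripper_force: 9.3
```

>>> {"method": "play_rows", "body": {"motion": [{"travel": [0.006,-0.0018,0.0006],"turn": [0,0,0],"gripper": 0.0145},{"travel": [0.006,-0.0019,0.001],"turn": [0,0,0],"gripper": 0.0145},{"travel": [0,0,0],"turn": [0,0,0],"gripper": 0.0145},{"travel": [0,0,0],"turn": [0,0,0],"gripper": 0.0145}]}}

```text
time: 13.03
ee_pos: [0.6827, 0.1117, 0.1435]
tcp_rot: [-179.9, -31.1, 31.7]
force: [-2.1, 0.4, -0.2]
grip_width: 0.0146
gripper_force: 9.3
```

Run:
```python
from h import *
look(KS);wknob();d=cur()[0]-np.array([.6494,.0725,.093]);print(d,np.degrees(np.arctan2(d[2]+.025,.076-np.hypot(d[0],d[1])))-18.2)
```

```text
green n 127 zmax [0.071 0.073 0.075]
green n 133 zmax [0.07  0.073 0.074]
green n 4 zmax [0.132 0.133 0.133]
knob 1108 [320. 277.] [0.6842 0.1113 0.1379]
knob 123 [176. 363.] [0.6079 0.1537 0.0851]
knob 395 [  7. 371.] [0.5571 0.2276 0.0843]
[0.03296731 0.03843839 0.05032745] 53.19312269567281
```

The right lid is held open at 53°. I release it, retreat, and plan towards the left tin.

>>> {"method": "play_rows", "body": {"motion": [{"travel": [0,0,0],"turn": [0,0,0],"gripper": 0.04},{"travel": [0,0,0],"turn": [0,0,0],"gripper": 0.04},{"travel": [0,0,-0.01],"turn": [0,0,0],"gripper": 0.04},{"travel": [0,0,-0.025],"turn": [0,0,0],"gripper": 0.04},{"travel": [0,0,-0.03],"turn": [0,0,0],"gripper": 0.04}]}}

```text
time: 13.55
ee_pos: [0.6526, 0.0932, 0.1979]
tcp_rot: [-179.8, -30.9, 31.6]
force: [1.2, 0.6, 1.3]
grip_width: 0.0397
gripper_force: 0.0
```

Run:
```python
from h import *
look(KS);wknob();print(cur()[0],readout.get_state()["qpos"].round(1))
T=Rt(22,50);G=np.array([.565,.2418,.052])
plan([(np.array([.52,.14,.21]),T),(G-.09*T[:,2],T)],.072,.03)
```

```text
green n 123 zmax [0.071 0.073 0.074]
green n 131 zmax [0.071 0.073 0.075]
green n 147 zmax [0.071 0.073 0.074]
knob 210 [202. 296.] [0.6049 0.157  0.0873]
knob 390 [ 80. 303.] [0.5552 0.2294 0.0867]
knob 323 [337. 304.] [0.6507 0.0714 0.0867]
[0.65617968 0.08963549 0.20520281] [-30.8  18.7  36.8 103.5 -44.1  41.8 -27.9]
[{"travel": [-0.0148, -0.0228, -0.0103], "turn": [0.0297, -0.033, -0.0577], "gripper": 0.072}, {"travel": [-0.0138, -0.0239, -0.0091], "turn": [0.0297, -0.033, -0.0577], "gripper": 0.072}, {"travel": [-0.0126, -0.0249, -0.008], "turn": [0.0297, -0.033, -0.0577], "gripper": 0.072}, {"travel": [-0.0114, -0.0258, -0.0068], "turn": [0.0297, -0.033, -0.0577], "gripper": 0.072}, {"travel": [-0.0101, -0.0266, -0.0057], "turn": [0.0297, -0.033, -0.0577], "gripper": 0.072}]
[{"travel": [0.01, -0.0077, 0.0241], "turn": [0.0, 0.0, 0.0], "gripper": 0.072}, {"travel": [0.01, -0.0077, 0.0241], "turn": [0.0, 0.0, 0.0], "gripper": 0.072}, {"travel": [0.01, -0.0077, 0.0241], "turn": [0.0, 0.0, 0.0], "gripper": 0.072}, {"travel": [0.01, -0.0077, 0.0241], "turn": [0.0, 0.0, 0.0], "gripper": 0.072}]
```

The right lid dropped shut too. Now I move to the left tin.

>>> {"method": "play_rows", "body": {"motion": [{"travel": [-0.015,-0.023,-0.01],"turn": [0.03,-0.033,-0.058],"gripper": 0.072},{"travel": [-0.014,-0.024,-0.009],"turn": [0.03,-0.033,-0.058],"gripper": 0.072},{"travel": [-0.0125,-0.025,-0.008],"turn": [0.03,-0.033,-0.058],"gripper": 0.072},{"travel": [-0.0115,-0.026,-0.007],"turn": [0.03,-0.033,-0.058],"gripper": 0.072},{"travel": [-0.01,-0.0265,-0.0055],"turn": [0.03,-0.033,-0.058],"gripper": 0.072}]}}

```text
time: 14.07
ee_pos: [0.516, 0.1428, 0.2049]
tcp_rot: [-179.5, -21.6, 50.3]
force: [-0.2, 1.0, 0.4]
grip_width: 0.0717
gripper_force: 0.0
```

>>> {"method": "play_rows", "body": {"motion": [{"travel": [0,0,0],"turn": [0,0,0],"gripper": 0.072},{"travel": [0,0,0],"turn": [0,0,0],"gripper": 0.072}]}}

```text
time: 14.23
ee_pos: [0.517, 0.1439, 0.2052]
tcp_rot: [-179.6, -21.7, 50.3]
force: [0.5, 0.1, 0.2]
grip_width: 0.0724
gripper_force: 0.0
```

Run:
```python
from h import *
i=camera_info("wrist");q,d=camera("wrist");w=cloud("wrist",q,d,i);h=cv2.cvtColor(q,cv2.COLOR_RGB2HSV).astype(int)
g=(d>0)&(h[...,0]>55)&(h[...,0]<95)&(h[...,1]>40)&(w[...,2]>.060)&(w[...,2]<.077)&(w[...,0]>.5)
n,l,st,c=cv2.connectedComponentsWithStats(g.astype(np.uint8))
for k in range(1,n):
    if st[k,4]>300:x=w[l==k];print(st[k,4],x.mean(0).round(3),cv2.minAreaRect(x[:,:2].astype(np.float32)*1000))
wknob();print(cur()[0],readout.get_state()["qpos"].round(1),readout.get_state()["tcp_rot"])
T=Rt(22,50);G=np.array([.565,.2418,.052])
plan([(G-.09*T[:,2],T)],.072,.03)
```

```text
5554 [0.574 0.255 0.07 ] ((573.49560546875, 254.10240173339844), (85.57696533203125, 49.771568298339844), 53.63591003417969)
5317 [0.624 0.183 0.07 ] ((622.8817749023438, 179.63739013671875), (85.05614471435547, 49.66432189941406), 51.08369064331055)
5236 [0.672 0.101 0.069] ((669.8059692382812, 96.14695739746094), (84.69953918457031, 50.694725036621094), 50.768924713134766)
knob 279 [284. 137.] [0.5549 0.2294 0.0869]
knob 291 [397. 171.] [0.6038 0.1551 0.0868]
knob 349 [519. 217.] [0.6506 0.0714 0.0866]
[0.51816347 0.14244993 0.20498087] [-39.9   8.8  36.2 109.9 -27.2  50.7 -29.4] [-179.62315306  -21.69686527   50.16242674]
[{"travel": [0.0104, -0.0068, 0.0229], "turn": [-0.0019, 0.0013, 0.0007], "gripper": 0.072}, {"travel": [0.0104, -0.0068, 0.0229], "turn": [-0.0019, 0.0013, 0.0007], "gripper": 0.072}, {"travel": [0.0104, -0.0069, 0.0229], "turn": [-0.0019, 0.0013, 0.0007], "gripper": 0.072}, {"travel": [0.0103, -0.0069, 0.0229], "turn": [-0.0019, 0.0013, 0.0007], "gripper": 0.072}]
```

Run:
```python
from h import *
T=Rt(22,53);G=np.array([.5643,.2420,.052])
plan([(G-.08*T[:,2],T)],.072,.03)
```

```text
[{"travel": [0.0104, -0.0065, 0.0254], "turn": [0.003, 0.0013, -0.0115], "gripper": 0.072}, {"travel": [0.0104, -0.0064, 0.0254], "turn": [0.003, 0.0013, -0.0115], "gripper": 0.072}, {"travel": [0.0105, -0.0062, 0.0254], "turn": [0.003, 0.0013, -0.0115], "gripper": 0.072}, {"travel": [0.0105, -0.006, 0.0255], "turn": [0.003, 0.0013, -0.0115], "gripper": 0.072}]
```

>>> {"method": "play_rows", "body": {"motion": [{"travel": [0.0105,-0.0065,0.0255],"turn": [0.003,0.001,-0.0115],"gripper": 0.072},{"travel": [0.0105,-0.0065,0.0255],"turn": [0.003,0.001,-0.0115],"gripper": 0.072},{"travel": [0.0105,-0.006,0.0255],"turn": [0.003,0.001,-0.0115],"gripper": 0.072},{"travel": [0.0105,-0.006,0.0255],"turn": [0.003,0.001,-0.0115],"gripper": 0.072},{"travel": [0,0,0],"turn": [0,0,0],"gripper": 0.072}]}}

```text
time: 14.75
ee_pos: [0.5433, 0.2222, 0.1207]
tcp_rot: [-179.6, -21.5, 53.2]
force: [-1.1, 1.7, -0.4]
grip_width: 0.0716
gripper_force: 0.0
```

>>> {"method": "play_rows", "body": {"motion": [{"travel": [0,0,0],"turn": [0,0,0],"gripper": 0.072}]}}

```text
time: 14.83
ee_pos: [0.5451, 0.2187, 0.1236]
tcp_rot: [-179.9, -21.7, 53.1]
force: [-0.1, -1.1, -0.3]
grip_width: 0.0721
gripper_force: 0.0
```

Run:
```python
from h import *
T=Rt(22,53);G=np.array([.5643,.2420,.052]);wknob();print(cur()[0],readout.get_state()["qpos"].round(1))
plan([(G,T)],.072,.02)
```

```text
knob 657 [321. 241.] [0.5549 0.2294 0.0867]
knob 603 [491. 299.] [0.605  0.1561 0.0882]
knob 84 [413. 316.] [0.5671 0.1847 0.1225]
[0.54614825 0.21762128 0.12512716] [-40.5  19.8  30.7 109.6 -37.3  41.9 -24. ]
[{"travel": [0.0003, -0.0, 0.0198], "turn": [-0.0001, 0.0008, -0.0001], "gripper": 0.072}, {"travel": [0.0002, -0.0, 0.0198], "turn": [-0.0001, 0.0008, -0.0001], "gripper": 0.072}, {"travel": [0.0002, -0.0, 0.0198], "turn": [-0.0001, 0.0008, -0.0001], "gripper": 0.072}, {"travel": [0.0002, -0.0, 0.0198], "turn": [-0.0001, 0.0008, -0.0001], "gripper": 0.072}]
```

Centred on the tin (knob at column 321). Advancing.

>>> {"method": "play_rows", "body": {"motion": [{"travel": [0,0,0.02],"turn": [0,0.001,0],"gripper": 0.072},{"travel": [0,0,0.02],"turn": [0,0.001,0],"gripper": 0.072},{"travel": [0,0,0.02],"turn": [0,0,0],"gripper": 0.072},{"travel": [0,0,0.013],"turn": [0,0,0],"gripper": 0.072},{"travel": [0,0,0.006],"turn": [0,0,0],"gripper": 0.072}]}}

```text
time: 15.3
ee_pos: [0.5633, 0.2417, 0.0516]
tcp_rot: [-179.9, -21.9, 53.0]
force: [-1.2, 0.2, 0.3]
grip_width: 0.0718
gripper_force: 0.0
```

>>> {"method": "play_rows", "body": {"motion": [{"travel": [0,0,0],"turn": [0,0,0],"gripper": 0.072},{"travel": [0,0,0],"turn": [0,0,0],"gripper": 0.05},{"travel": [0,0,0],"turn": [0,0,0],"gripper": 0.048},{"travel": [0,0,0],"turn": [0,0,0],"gripper": 0.048}], "grip_force": 40}}

```text
time: 15.63
ee_pos: [0.5638, 0.2422, 0.0538]
tcp_rot: [-180.0, -22.1, 53.1]
force: [-0.3, -2.4, 3.1]
grip_width: 0.0534
gripper_force: 45.1
```

Run:
```python
from h import *
s=readout.get_state();print(s["force"],s["wrist_torque"],s["grip_width"],s["gripper_force"],s["ee_pos"],s["tcp_rot"],s["qpos"].round(1))
q,d=camera("wrist");cv2.imwrite("pics/w4.png",q[:,:,::-1])
```

```text
[-0.26068024 -2.35557951  3.11236642] [-0.36092826  0.4356458   0.07950977] 0.053382704872514036 45.103517174720764 [0.56382233 0.24215127 0.05380052] [-179.99569508  -22.09347243   53.05971254] [-37.2  28.   25.1 109.7 -46.3  34.9 -16.9]
```

View pics/w4.png

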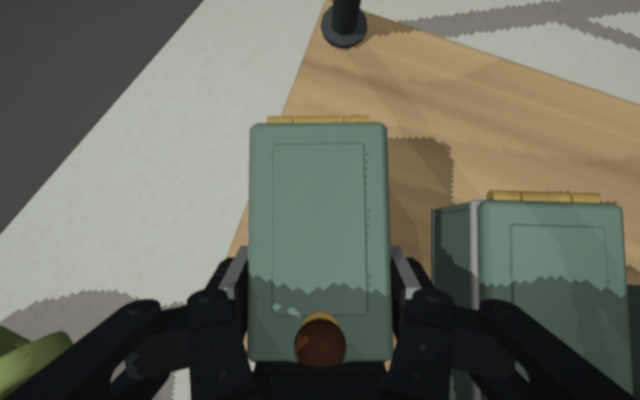

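Good grip: 0.0534 m wide, tin centred between the pads, knob just clear of the palm at (320,345). Next I lift.

>>> {"method": "play_rows", "body": {"motion": [{"travel": [0.003,0,-0.0075],"turn": [0,0,0],"gripper": 0.048},{"travel": [0.004,0,-0.01],"turn": [0,0,0],"gripper": 0.048},{"travel": [0.004,0,-0.01],"turn": [0,0,0],"gripper": 0.048},{"travel": [0.004,0,-0.01],"turn": [0,0,0],"gripper": 0.048},{"travel": [0.003,0,-0.0075],"turn": [0,0,0],"gripper": 0.048}]}}

```text
time: 16.1
ee_pos: [0.5633, 0.2427, 0.1025]
tcp_rot: [-180.0, -22.1, 53.1]
force: [0.8, -0.6, -5.1]
grip_width: 0.0533
gripper_force: 44.1
```

Run:
```python
from h import *
s=readout.get_state();print(s["force"],s["wrist_torque"],s["grip_width"],s["qpos"].round(1));wknob()
T=Rt(22,53);U=Rt(22,5);P=np.array([.506,-.110,.0478])-.016*np.array([np.cos(np.radians(5)),np.sin(np.radians(5)),0])
print(P)
plan([(np.array([.505,.195,.14]),T),(P+[0,0,.10],U)],.048,.027)
```

```text
[ 0.80538477 -0.63941966 -5.12512484] [-0.71829985  0.47281437 -0.0164089 ] 0.053325023131410965 [-40.5  24.   29.  107.6 -40.5  40.  -23.1]
knob 1992 [320. 344.] [0.5551 0.2305 0.1352]
knob 136 [522. 372.] [0.6062 0.1651 0.0996]
[ 0.49006088 -0.11139449  0.0478    ]
[{"travel": [-0.0138, -0.0047, -0.0153], "turn": [0.0, -0.001, 0.0005], "gripper": 0.048}, {"travel": [-0.0138, -0.0047, -0.0153], "turn": [0.0, -0.001, 0.0005], "gripper": 0.048}, {"travel": [-0.0138, -0.0047, -0.0153], "turn": [0.0, -0.001, 0.0005], "gripper": 0.048}, {"travel": [-0.0139, -0.0047, -0.0152], "turn": [0.0, -0.001, 0.0005], "gripper": 0.048}, {"travel": [-0.0194, 0.0144, -0.0085], "turn": [-0.0262, 0.0, 0.0647], "gripper": 0.048}]
[{"travel": [-0.0184, 0.0158, -0.0081], "turn": [-0.0262, 0.0, 0.0647], "gripper": 0.048}, {"travel": [-0.0173, 0.0172, -0.0077], "turn": [-0.0262, 0.0, 0.0647], "gripper": 0.048}, {"travel": [-0.0162, 0.0185, -0.0072], "turn": [-0.0262, 0.0, 0.0647], "gripper": 0.048}, {"travel": [-0.0149, 0.0196, -0.0067], "turn": [-0.0262, 0.0, 0.0647], "gripper": 0.048}, {"travel": [-0.0136, 0.0207, -0.0062], "turn": [-0.0262, 0.0, 0.0647], "gripper": 0.048}]
[{"travel": [-0.0122, 0.0217, -0.0056], "turn": [-0.0262, 0.0, 0.0647], "gripper": 0.048}, {"travel": [-0.0108, 0.0226, -0.0051], "turn": [-0.0262, 0.0, 0.0647], "gripper": 0.048}, {"travel": [-0.0093, 0.0234, -0.0045], "turn": [-0.0262, 0.0, 0.0647], "gripper": 0.048}, {"travel": [-0.0078, 0.0241, -0.0038], "turn": [-0.0262, 0.0, 0.0647], "gripper": 0.048}, {"travel": [-0.0062, 0.0246, -0.0032], "turn": [-0.0262, 0.0, 0.0647], "gripper": 0.048}]
[{"travel": [-0.0046, 0.025, -0.0026], "turn": [-0.0262, 0.0, 0.0647], "gripper": 0.048}]
```

>>> {"method": "play_rows", "body": {"motion": [{"travel": [-0.014,-0.005,-0.015],"turn": [0,-0.001,0],"gripper": 0.048},{"travel": [-0.014,-0.005,-0.015],"turn": [0,-0.001,0],"gripper": 0.048},{"travel": [-0.014,-0.005,-0.015],"turn": [0,-0.001,0],"gripper": 0.048},{"travel": [-0.014,-0.005,-0.015],"turn": [0,-0.001,0],"gripper": 0.048},{"travel": [-0.0195,0.0145,-0.0085],"turn": [-0.026,0,0.065],"gripper": 0.048}]}}

```text
time: 16.57
ee_pos: [0.4988, 0.1721, 0.1375]
tcp_rot: [-179.7, -21.9, 49.3]
force: [-0.8, 0.0, -5.2]
grip_width: 0.0535
gripper_force: 45.2
```

>>> {"method": "play_rows", "body": {"motion": [{"travel": [-0.0185,0.016,-0.008],"turn": [-0.026,0,0.065],"gripper": 0.048},{"travel": [-0.0175,0.017,-0.0075],"turn": [-0.026,0,0.065],"gripper": 0.048},{"travel": [-0.016,0.0185,-0.007],"turn": [-0.026,0,0.065],"gripper": 0.048},{"travel": [-0.015,0.0195,-0.0065],"turn": [-0.026,0,0.065],"gripper": 0.048},{"travel": [-0.0135,0.0205,-0.006],"turn": [-0.026,0,0.065],"gripper": 0.048}]}}

```text
time: 16.98
ee_pos: [0.4946, 0.0409, 0.1391]
tcp_rot: [-179.9, -21.8, 28.8]
force: [0.5, -0.4, -4.3]
grip_width: 0.0537
gripper_force: 45.2
```

>>> {"method": "play_rows", "body": {"motion": [{"travel": [-0.012,0.0215,-0.0055],"turn": [-0.026,0,0.065],"gripper": 0.048},{"travel": [-0.011,0.0225,-0.005],"turn": [-0.026,0,0.065],"gripper": 0.048},{"travel": [-0.0095,0.0235,-0.0045],"turn": [-0.026,0,0.065],"gripper": 0.048},{"travel": [-0.008,0.024,-0.004],"turn": [-0.026,0,0.065],"gripper": 0.048},{"travel": [-0.006,0.0245,-0.003],"turn": [-0.026,0,0.065],"gripper": 0.048}]}}

```text
time: 17.4
ee_pos: [0.4881, -0.0862, 0.1422]
tcp_rot: [-179.9, -21.7, 8.7]
force: [0.2, 0.5, -4.8]
grip_width: 0.0531
gripper_force: 45.2
```

>>> {"method": "play_rows", "body": {"motion": [{"travel": [-0.0045,0.025,-0.0025],"turn": [-0.026,0,0.065],"gripper": 0.048},{"travel": [0,0,0],"turn": [0,0,0],"gripper": 0.048},{"travel": [0,0,0],"turn": [0,0,0],"gripper": 0.048}]}}

```text
time: 17.65
ee_pos: [0.4873, -0.1121, 0.143]
tcp_rot: [-179.9, -21.7, 4.8]
force: [0.6, 0.7, -5.7]
grip_width: 0.0532
gripper_force: 45.2
```

Run:
```python
from h import *
s=readout.get_state();print(s["force"],s["ee_pos"],s["tcp_rot"],s["grip_width"],s["qpos"].round(1))
q,d=camera("side");w=cloud("side",q,d);h=cv2.cvtColor(q,cv2.COLOR_RGB2HSV).astype(int)
cv2.imwrite("pics/s2.png",cv2.resize(q[170:340,220:430,::-1],None,fx=3.5,fy=3.5))
H,S=h[...,0],h[...,1];m=(d>0)&(w[...,0]>.3)&(w[...,0]<.7)&((H>160)|(H<3))&(S>70)&(w[...,2]<.03)&(w[...,1]<.1)
x=w[m];print("plate",m.sum(),x.min(0),x.max(0),cv2.minEnclosingCircle(x[:,:2].astype(np.float32)))
U=Rt(22,5);P=np.array([.506,-.110,.0478])-.016*np.array([np.cos(np.radians(5)),np.sin(np.radians(5)),0])
plan([(P+[0,0,.03],U)],.048,.02)
```

```text
[ 0.581862    0.73858346 -5.70248563] [ 0.48732407 -0.1121317   0.14304179] [-179.92119113  -21.74737753    4.76325993] 0.05316214294574416 [-31.4   7.1  52.1 123.1 -25.7  35.  -46.8]
plate 1637 [ 0.42444871 -0.19554374  0.00111471] [ 0.58879988 -0.02853694  0.01847605] ((0.5054044127464294, -0.11200418323278427), 0.0848555937409401)
[{"travel": [-0.0054, 0.0003, 0.0153], "turn": [-0.0004, 0.0013, -0.0004], "gripper": 0.048}, {"travel": [-0.0054, 0.0003, 0.0153], "turn": [-0.0004, 0.0013, -0.0004], "gripper": 0.048}, {"travel": [-0.0054, 0.0003, 0.0153], "turn": [-0.0004, 0.0013, -0.0004], "gripper": 0.048}, {"travel": [-0.0054, 0.0003, 0.0153], "turn": [-0.0004, 0.0013, -0.0004], "gripper": 0.048}]
```

View pics/s2.png

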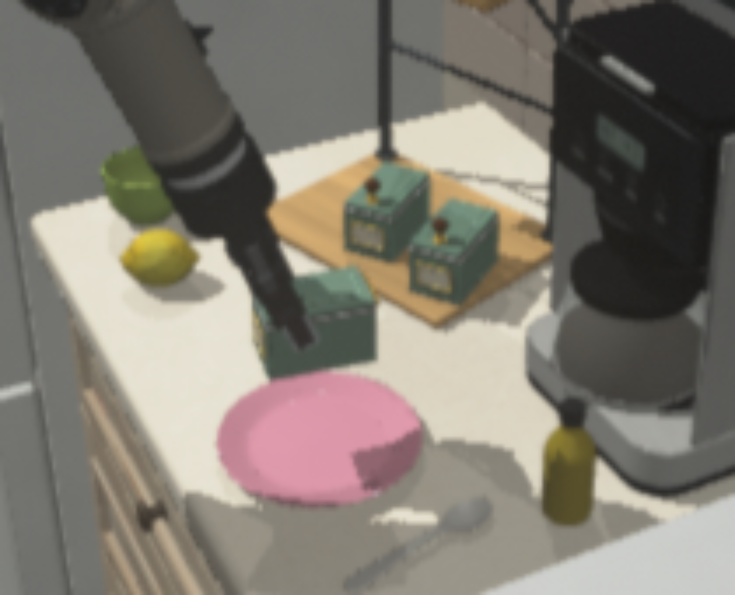

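The plate circle fits at (0.505, −0.112) with radius 0.085. The tin hangs level above it, so I lower it.

>>> {"method": "play_rows", "body": {"motion": [{"travel": [-0.006,0,0.0165],"turn": [0,0.001,0],"gripper": 0.048},{"travel": [-0.006,0,0.0165],"turn": [0,0.001,0],"gripper": 0.048},{"travel": [-0.006,0,0.0165],"turn": [0,0.001,0],"gripper": 0.048},{"travel": [-0.005,0,0.0155],"turn": [0,0.001,0],"gripper": 0.048},{"travel": [-0.001,0,0.009],"turn": [0,0,0],"gripper": 0.048}]}}

```text
time: 18.12
ee_pos: [0.4913, -0.1079, 0.0626]
tcp_rot: [-179.8, -21.7, 5.1]
force: [0.0, 0.1, -4.5]
grip_width: 0.053
gripper_force: 45.1
```

>>> {"method": "play_rows", "body": {"motion": [{"travel": [0,0,0],"turn": [0,0,0],"gripper": 0.048},{"travel": [0,0,0],"turn": [0,0,0],"gripper": 0.048}]}}

```text
time: 18.28
ee_pos: [0.4928, -0.1092, 0.0646]
tcp_rot: [-179.9, -21.9, 5.1]
force: [0.5, 0.6, -4.4]
grip_width: 0.0536
gripper_force: 45.1
```

Run:
```python
from h import *
s=readout.get_state();print(s["force"],s["ee_pos"],s["tcp_rot"],s["qpos"].round(1))
U=Rt(22,5);P=np.array([.4896,-.1124,.0478])
plan([(P,U)],.048,.004)
```

```text
[ 0.46794024  0.56729598 -4.39768159] [ 0.49279393 -0.10915472  0.06457455] [-179.93150844  -21.88025636    5.05292536] [-19.7  17.   41.5 127.3 -48.   27.1 -25.4]
[{"travel": [-0.0019, 0.0006, 0.0029], "turn": [-0.0003, 0.0004, 0.0002], "gripper": 0.048}, {"travel": [-0.0019, 0.0006, 0.0029], "turn": [-0.0003, 0.0004, 0.0002], "gripper": 0.048}, {"travel": [-0.0019, 0.0006, 0.0029], "turn": [-0.0003, 0.0004, 0.0002], "gripper": 0.048}, {"travel": [-0.0019, 0.0006, 0.0029], "turn": [-0.0003, 0.0004, 0.0002], "gripper": 0.048}, {"travel": [-0.0019, 0.0006, 0.0029], "turn": [-0.0003, 0.0004, 0.0002], "gripper": 0.048}]
```

>>> {"method": "play_rows", "body": {"motion": [{"travel": [-0.002,0.0006,0.003],"turn": [0,0,0],"gripper": 0.048},{"travel": [-0.002,0.0006,0.003],"turn": [0,0,0],"gripper": 0.048},{"travel": [-0.002,0.0006,0.003],"turn": [0,0,0],"gripper": 0.048},{"travel": [-0.002,0.0006,0.003],"turn": [0,0,0],"gripper": 0.048},{"travel": [0,0,0],"turn": [0,0,0],"gripper": 0.048}]}}

```text
time: 18.7
ee_pos: [0.4894, -0.1128, 0.0502]
tcp_rot: [-179.9, -21.9, 4.9]
force: [0.1, -0.7, -6.0]
grip_width: 0.053
gripper_force: 45.2
```

>>> {"method": "play_rows", "body": {"motion": [{"travel": [-0.0005,0,0.0015],"turn": [0,0,0],"gripper": 0.048},{"travel": [-0.0005,0,0.001],"turn": [0,0,0],"gripper": 0.048},{"travel": [0,0,0],"turn": [0,0,0],"gripper": 0.048}]}}

```text
time: 18.95
ee_pos: [0.4903, -0.1129, 0.0481]
tcp_rot: [-180.0, -21.9, 5.0]
force: [0.2, -0.2, -4.6]
grip_width: 0.053
gripper_force: 45.2
```

>>> {"method": "play_rows", "body": {"motion": [{"travel": [-0.0004,0,0.001],"turn": [0,0,0],"gripper": 0.048},{"travel": [0,0,0],"turn": [0,0,0],"gripper": 0.048}]}}

```text
time: 19.12
ee_pos: [0.4905, -0.113, 0.0478]
tcp_rot: [-179.9, -22.0, 4.9]
force: [-4.3, 1.3, 0.7]
grip_width: 0.0533
gripper_force: 46.0
```

>>> {"method": "play_rows", "body": {"motion": [{"travel": [-0.0004,0,0.001],"turn": [0,0,0],"gripper": 0.048},{"travel": [0,0,0],"turn": [0,0,0],"gripper": 0.048}]}}

```text
time: 19.28
ee_pos: [0.491, -0.1131, 0.0478]
tcp_rot: [-179.9, -22.1, 4.9]
force: [-8.3, 1.5, 13.5]
grip_width: 0.0529
gripper_force: 47.4
```

Contact at 0.0478 m, as expected. I ease off, release and back away along the fingers.

>>> {"method": "play_rows", "body": {"motion": [{"travel": [0.0004,0,-0.001],"turn": [0,0,0],"gripper": 0.048},{"travel": [0,0,0],"turn": [0,0,0],"gripper": 0.06},{"travel": [0,0,0],"turn": [0,0,0],"gripper": 0.074},{"travel": [0,0,0],"turn": [0,0,0],"gripper": 0.074},{"travel": [0,0,0],"turn": [0,0,0],"gripper": 0.074}]}}

```text
time: 19.7
ee_pos: [0.491, -0.1131, 0.0475]
tcp_rot: [180.0, -22.0, 5.0]
force: [-0.0, 0.5, -0.6]
grip_width: 0.0743
gripper_force: 0.0
```

>>> {"method": "play_rows", "body": {"motion": [{"travel": [0,0,-0.008],"turn": [0,0,0],"gripper": 0.074},{"travel": [0,0,-0.015],"turn": [0,0,0],"gripper": 0.074},{"travel": [0,0,-0.025],"turn": [0,0,0],"gripper": 0.074},{"travel": [0,0,-0.025],"turn": [0,0,0],"gripper": 0.074},{"travel": [0,0,-0.025],"turn": [0,0,0],"gripper": 0.074}]}}

```text
time: 20.12
ee_pos: [0.4531, -0.1167, 0.1383]
tcp_rot: [180.0, -21.8, 4.9]
force: [0.3, 1.5, 0.3]
grip_width: 0.0739
gripper_force: 0.0
```

>>> {"method": "play_rows", "body": {"motion": [{"travel": [0,0,-0.025],"turn": [0,0,0],"gripper": 0.074},{"travel": [0,0,0],"turn": [0,0,0],"gripper": 0.074},{"travel": [0,0,0],"turn": [0,0,0],"gripper": 0.074}]}}

```text
time: 20.37
ee_pos: [0.4457, -0.1165, 0.163]
tcp_rot: [-179.9, -22.3, 5.0]
force: [-0.2, 0.5, -0.0]
grip_width: 0.074
gripper_force: 0.0
```

Run:
```python
from h import *
s=readout.get_state();print(s["force"],s["ee_pos"]);look(KS[1:])
i=camera_info("wrist");q,d=camera("wrist");w=cloud("wrist",q,d,i);h=cv2.cvtColor(q,cv2.COLOR_RGB2HSV).astype(int)
cv2.imwrite("pics/w5.png",q[:,:,::-1]);H,S=h[...,0],h[...,1]
g=(d>0)&(H>55)&(H<95)&(S>40)&(w[...,2]>.052)&(w[...,2]<.075)
x=w[g];print("lid",g.sum(),np.percentile(x[:,2],[2,50,98]),cv2.minAreaRect(x[:,:2].astype(np.float32)*1000));A=np.c_[x[:,:2],np.ones(len(x))];print("slope",np.linalg.lstsq(A,x[:,2],rcond=None)[0])
q,d=camera("side");w=cloud("side",q,d);h=cv2.cvtColor(q,cv2.COLOR_RGB2HSV).astype(int);H,S=h[...,0],h[...,1]
m=(d>0)&(w[...,0]>.3)&(w[...,0]<.7)&((H>160)|(H<3))&(S>70)&(w[...,2]<.03)&(w[...,1]<.1)
print("plate",cv2.minEnclosingCircle(w[m][:,:2].astype(np.float32)))
```

```text
[-0.22078834  0.53816446 -0.04782487] [ 0.44569544 -0.11649986  0.16300575]
green n 119 zmax [0.071 0.072 0.074]
green n 151 zmax [0.071 0.073 0.075]
lid 7981 [0.05643187 0.06354161 0.06538598] ((546.0581665039062, -3.16290283203125), (310.16192626953125, 95.59107971191406), 70.26300048828125)
slope [ 0.00058398 -0.03037141  0.05984216]
plate ((0.505109429359436, -0.11218007653951645), 0.08412875235080719)
```

View pics/w5.png

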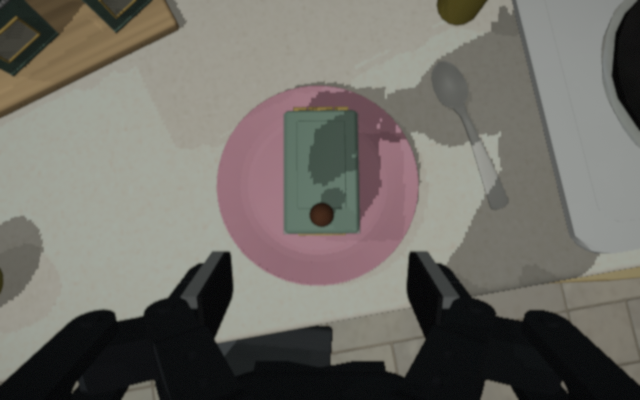

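The tin stands upright and shut at about (0.507, −0.112), within a few mm of the plate's centre at (0.505, −0.112). Its lid top is at 0.064 m, as it should be. Handing in.

```bash
python3 -c "
from cell import workorder
print(workorder.sign_off())"
```

```text
the job is handed in; nothing more can be done
None
```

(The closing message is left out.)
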